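# Set up a power module for its heat run

## Robot

A 7-joint arm with a two-finger parallel gripper is mounted at the origin on the work surface. World frame = base frame: x ahead of the robot, y to its left, z up, the work surface at z = 0. Lengths are in m, angles in rad, forces in N, time in s.
With the tool pointing down it reaches from about 0.4 to 0.85 m from the base axis. Payload 4.5 kg.
Tool frame: the origin (TCP) lies midway between the tips of the shut fingers; the grasp point (between the pads) lies 19 mm behind it; z points along the fingers, y is the line along which they close (so a half turn about z gives the same grasp; the last joint's range is limited). The gripper opens to 88 mm and grips with 3 to 60 N. Pads are 18 mm wide; open, the fingers measure 123 mm over their backs; the gripper's body (75 mm by 187 mm) begins 45 mm behind the grasp point.
Start: joints at [1.254, 0.689, -0.195, 1.565, 0.157, 0.902, -0.215], TCP at [0.215, -0.587, 0.239] pointing down, gripper open.
Joint ranges: [-3.01, 3.01], [-0.46, 2.08], [-1.47, 1.51], [0.13, 2.56], [-1, 4.14], [0.04, 2.09], [-2.66, 2.66]. Speed limits (rad/s): [2.57, 2.57, 3.14, 3.14, 3.14, 3.14, 3.14].

## Interface

Orientations are given as a unit quaternion [x, y, z, w].
In Python, from plant import r gives the robot as it stands.
- The arm moves only by the tool move_arm, never from a script. Its argument "targets" is a list that holds one entry, the list of rows, each a list of 7 numbers: the opening, from 0 (shut) to 1 (fully open), then the shift along the tool's x, y, z in mm, then the turn, a rotation vector about the tool's x, y, z in degrees. In form: [[[claw, dx, dy, dz, ax, ay, az], ...]]. A call has 1 to 10 rows; each row is the pose to reach, as a shift and turn from the pose commanded when the call began, along the tool's axes at that moment; what a row does not reach only later rows make up. A row lasts 1/8 s, in which the tool goes at most 62.5 mm and 10.7 degrees, less where a joint would pass 70% of its speed; a pose out of reach is approached as far as the arm can. A call with a gripper value outside its range is refused whole. The fingers move at their own pace and stop on an object; "newtons" is the grip in N (left out, the last holds). Time passes only in rows, so rows that repeat a pose let the fingers close. It gives the time, the measured TCP pose, the force, the opening and the grip force at its end, in the units of the state.
- r.get_state(): the state, without advancing time (a new reading comes with each control period).
- r.snapshot(name): name is "side" or "top" or "wrist"; returns the picture (400x640x3 uint8, red, green, blue); there is no depth.
- r.camera_info(name): a dict with "fx", "fy", "cx", "cy" (pixels), "k1" (the pictures are not rectified: a ray, as slopes to the right and down, at radius r is drawn at 1 + k1 r^2 times it, then the intrinsics apply), "R" (3x3) and "t" (3): a world point X has camera coordinates R X + t. Camera axes: x right, y down, z forward; pixel columns grow to the right and rows downward; lengths in m; the calibration is good to about 2 mm. A picture is of the moment at which its call begins: read the wrist's pose just before it. camera_info takes no time and is no camera call; for the wrist camera it gives the pose at the moment of the call.
- r.finish_job(): hands the job in; it is judged then, once.
The state is a dict: "clock": time; "q": joint angles; "qd": joint speeds; "joint_torque": joint torques, N m; "tool_pos": TCP position; "eef_rot": TCP orientation; "contact_force": force on the tool from outside, world axes, zero at the start; "moment": the same for the moment, N m; "opening": opening from 0.0 (shut) to 1.0 (fully open); "finger_force": force on a finger pad.
Only numpy, scipy, OpenCV 4.12 (cv2) and the standard library are available. Lean on these libraries where they do the work, as an engineer would, in place of code of your own. Each camera call takes 0.05 s, during which the arm holds its last target. There are 200 camera calls.

## Task

Get the power module ready for its heat run: push its carriage up the sloping rig until the spring catch clicks and it is fully home at the top, and move the temperature-logger clip (the larger one, with the white box) from the rim of the steel tray to the upright heat-sink plate of the module. Squeeze the clip to open it, set it square over the middle of the plate's top edge so that its pads grip the plate well below the edge, and let go. Leave the plain clamp and all the other loose things where they are.

Things in the scene. Friction and masses are not known exactly. Their poses are not given: they have to be found in the camera images.
- rig: Fixed sloping rig of aluminium profile, 270 mm long, 170 mm wide, 200 mm high at the back. Origin: centre of its underside on the bench. Its deck rises at 30 degrees along the rig's x (away from the robot, give or take the yaw). Guide rails on the deck, 15 mm high, carry the carriage; a 26 mm high black docking block closes their top end. Nothing stands over the deck.
- module: Power module (angle heat sink and green board) on its aluminium carriage, 150 mm long, 100 mm wide. Origin under the carriage's middle, in the deck's plane. x: up the slope (the way to push), y: left across the deck, z: square to the deck, 30 degrees off vertical. Board parts, on the +y side of the heat sink, reach z = 37 mm; the foot on the -y side 12 mm.
- sink_edge (a point): Middle of the top edge of the heat-sink plate, on its middle plane: y = -12, z = 68 mm in module. The plate is aluminium, 4 mm thick (y), 120 mm long (x), and stands square to the deck, 56 mm clear above its foot. Axes as module: x along the edge, z out of the deck.
- push_face (a point): Where to push: middle of the front face of the carriage's bent-up front plate, 90 mm wide (y) and 35 mm high. This point lies 22 mm above the deck and 16 mm below the top of that plate. The face looks down the slope (-x; axes as module). Nothing stands in front of it; the heat sink starts 15 mm behind it.
- slide (a joint): Travel of the carriage up the slope in m: starts at 0.005 to 0.03; 0.070 is fully home, against a stop. It drags with about 2.5 N plus 2 N of weight and stays where it is left. From 0.057 it meets the ball of a spring catch (about 14 N in all), which gives at 0.064 and then drives it home.
- clip: Temperature-logger clip: steel, 110 mm long, 26 mm wide, two sprung levers like a clothes peg, 0.1 kg. Starts upright on the tray's rim, handles up. Origin: middle of the hinge pin. x along the pin (and the rim), y square to the rim, z from jaws to handles. A white box is fixed outside the -y lever: x +-22, y -14 to -30, z -36 to +10 mm.
- clip_grip (a point): Where to squeeze (along y): on the clip's middle plane, 48 mm above the hinge pin, axes as clip. The black handle pads are 26 mm wide (x). At rest they spread upwards, 47 mm over their outsides at 27 mm above the pin, 60 mm at 57 mm. Fully squeezed they are parallel, 36 mm apart outside, and hit a stop; this takes 17 N (grip with 25 N or more).
- clip_pads (a point): Midway between the two jaw pads, 43.5 mm below the hinge pin, axes as clip. The black pads are 13 mm long (z) and 26 mm wide (x), at the tips of the jaws. They gape about 20 mm when the clip is fully squeezed; above them the jaws are hollow for 30 mm, up to the pin.
- clip_jaw (a joint): Opening of the clip in rad: 0 on the tray's 3 mm rim, about 0.02 on a 4 mm plate, -0.05 closed on nothing, 0.4 fully squeezed. Sprung shut.
- clamp: Plain spring clamp to be left alone: the clip's shape at 0.8 of its size (88 mm long, 48 mm over its handles) and without a box, on the same rim, 80 mm or more from the clip. Origin: middle of its hinge pin; axes as clip.
- tray: Fixed sheet-steel parts tray, 260 mm (x) by 130 mm (y), 80 mm high, walls 3 mm, open at the top. Origin: centre of its underside, on the bench. Clip and clamp sit on its -y wall (middle of the wall at y = -63.5 mm), the clip's hinge pin 30 mm above the rim.
- meter: Yellow hand-held multimeter lying on the bench, 150 x 78 x 45 mm, origin under its centre. Leave it.
- reel: Solder reel standing on end, 62 mm across, 50 mm high, origin under its centre. Leave it.
- cutters: Side cutters with red handles lying flat, 165 mm long (x), 62 mm wide, 15 mm high; origin on the bench near their middle. Leave them.
- flux: White flux bottle standing on the bench, 56 mm across, 140 mm high, origin under its centre. Leave it.
- spare_sink: Spare finned heat sink lying in the tray, 50 x 40 x 26 mm, origin under its centre. Leave it.
- big_cap: Black capacitor standing in the tray, 35 mm across, 45 mm high, origin under its centre. Leave it.
Mind the look-alikes: they are no part of the job. Leave any orange or red look-alike of the clip alone.

How it is judged:
By the outcome, as a careful person would: the job done as asked, in the order asked, and still so for the second after the job is handed in, with the robot touching nothing.
It also fails if it takes over 51 s, if anything falls off the work surface, if the arm or the gripper's body presses on something with over 40 N, if the wrist force passes 120 N, or if a joint passes its speed limit or range.

## Working session

There is one attempt and no reset: what is moved stays moved. The work goes in short steps, Python scripts to look and compute and a tool call to move; the robot and the scene stay as the last step left them, time stands still between calls to the robot, and variables do not carry over. Pictures are saved under pics/ and viewed, at most 10 in all, crops included, and the job is handed in when it is done.

Besides the shell and the picture viewer there is one more tool, called after "Emit:" as name(argument=value, ...), one argument or row to a line, values as JSON. move_arm: Moves the arm, as the interface text tells. Its arguments: {"type":"object","properties":{"targets":{"type":"array","items":{"type":"array","items":{"type":"array","items":{"type":"number"}}}},"newtons":{"type":"number"}},"required":["targets"]}

```bash
mkdir -p pics; ls; python3 - <<'E'
from plant import r
import cv2,numpy as np
for n in ("side","top"):
    im=r.snapshot(n); cv2.imwrite(f"pics/{n}0.png",im[...,::-1])
    print(n,r.camera_info(n))
print(r.get_state())
E
```

```text
pics
side {'fx': 493.31724997740514, 'fy': 493.31724997740514, 'cx': 318.1034731043899, 'cy': 200.44578607181018, 'k1': -0.055518872707317375, 'R': array([[ 0.96775742, -0.251669  ,  0.01040648],
       [-0.17433753, -0.6990655 , -0.69347953],
       [ 0.18180211,  0.66930572, -0.72040117]]), 't': array([-0.4800695 ,  0.16816306,  1.34572515])}
top {'fx': 439.3120494411901, 'fy': 439.3120494411901, 'cx': 318.3560537840146, 'cy': 204.8608595475159, 'k1': -0.019400751415030525, 'R': array([[-6.01533632e-02, -9.98189110e-01,  2.69446361e-04],
       [-9.78012392e-01,  5.88834603e-02, -2.00061241e-01],
       [ 1.99683086e-01, -1.22978783e-02, -9.79783357e-01]]), 't': array([0.01947261, 0.49563167, 1.40263162])}
{'clock': 0.1, 'q': array([ 1.25379475,  0.68987208, -0.1945145 ,  1.56619815,  0.15728064,
        0.90256062, -0.21509499]), 'qd': array([-0.00034511, -0.00033061,  0.00055991, -0.00344624, -0.00304782,
       -0.00105678,  0.00032433]), 'joint_torque': array([-3.71249378e-03, -5.28507328e+01, -1.27194073e+00, -1.53838259e+01,
       -5.26720297e-02,  1.95285116e-03,  5.56601651e-05]), 'tool_pos': array([ 0.2145452 , -0.58642132,  0.23801877]), 'eef_rot': array([ 9.84651121e-01,  1.74532200e-01, -2.02098984e-04, -7.99769396e-04]), 'contact_force': array([0.10344238, 0.80129154, 1.38535742]), 'moment': array([ 0.00897335,  0.01156516, -0.03655157]), 'finger_force': 0.0, 'opening': 1.0002543197021814}
```

View pics/side0.png

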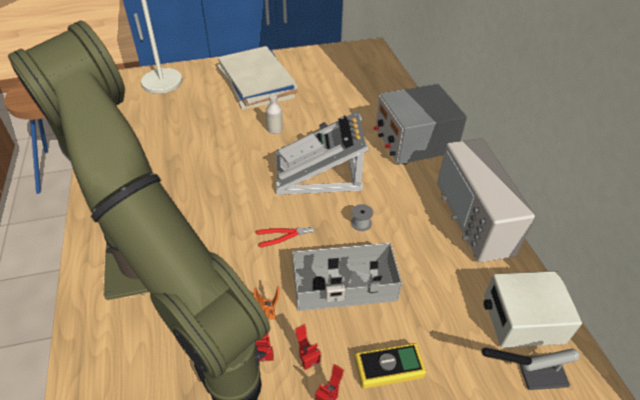

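View pics/top0.png

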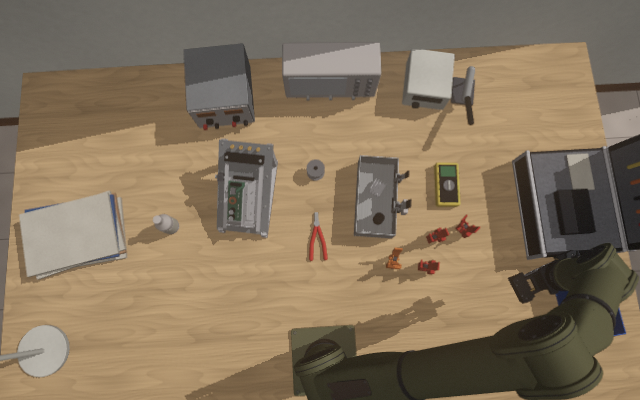

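Side view: the tray is at (347,276). The clip with the white box is at about (335,290) and the plain one at about (375,280). The rig is at (320,160). In the top view the rig is at (246,190), and the two clips are at (403,207) and (403,177). I'll enlarge these to confirm which is which.

```bash
python3 - <<'E'
import cv2,numpy as np
t=cv2.imread("pics/top0.png");s=cv2.imread("pics/side0.png")
def c(im,x,y,w=100,h=75): return cv2.resize(im[y:y+h,x:x+w],(400,300),interpolation=cv2.INTER_CUBIC)
# each crop 100x75 px at 4x
o=np.vstack([np.hstack([c(t,200,140,133,100),c(t,340,150)]),np.hstack([c(s,270,110),c(s,300,240)])])
cv2.imwrite("pics/crop1.png",o)
E
```

```text
(no output)
```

View pics/crop1.png

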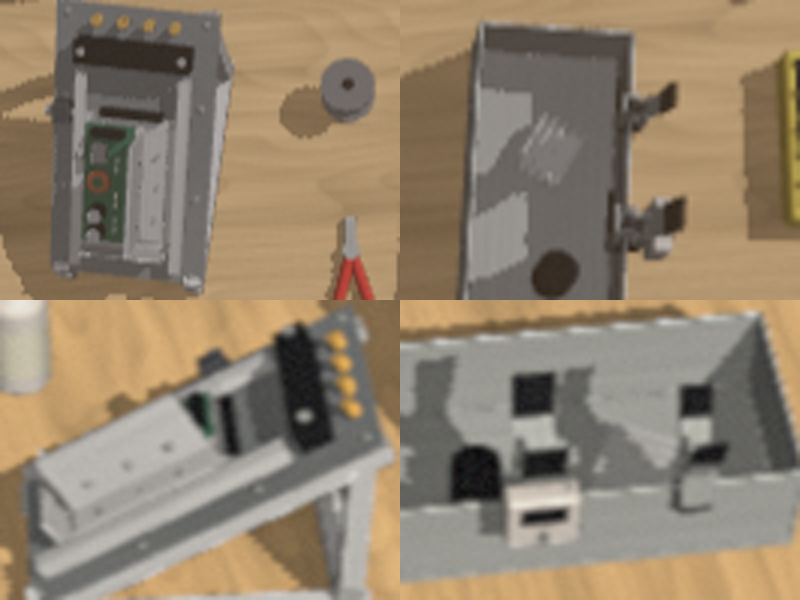

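The crop confirms it. At top (403,207) / side (335,290) the clip is larger and has the white box, so it is the one to move. The one at top (403,177) / side (375,280) is smaller and has no box, so it is the clamp to leave. The red and orange ones lying on the bench are look-alikes. Next I'll get rough positions.

```bash
cat > h.py <<'E'
import numpy as np, cv2
from plant import r
from scipy.spatial.transform import Rotation as Ro
def rays(ci,uv):
    K=np.array([[ci['fx'],0,ci['cx']],[0,ci['fy'],ci['cy']],[0,0,1]])
    p=cv2.undistortPoints(np.array(uv,float).reshape(-1,1,2),K,np.array([ci['k1'],0,0,0.])).reshape(-1,2)
    d=np.c_[p,np.ones(len(p))]@ci['R']
    return -ci['R'].T@ci['t'], d/np.linalg.norm(d,axis=1)[:,None]
def onz(ci,uv,z):
    o,d=rays(ci,uv); return o+d*((z-o[2])/d[:,2])[:,None]
def tri(c1,u1,c2,u2):
    o1,d1=rays(c1,u1);o2,d2=rays(c2,u2);out=[]
    for a,b in zip(d1,d2):
        s=np.linalg.lstsq(np.c_[a,-b],o2-o1,rcond=None)[0]
        out.append(np.r_[(o1+s[0]*a+o2+s[1]*b)/2,np.linalg.norm(o1+s[0]*a-o2-s[1]*b)])
    return np.array(out)
def proj(ci,X):
    X=np.atleast_2d(X)@ci['R'].T+ci['t']; p=X[:,:2]/X[:,2:]; p=p*(1+ci['k1']*(p**2).sum(1))[:,None]
    return p*[ci['fx'],ci['fy']]+[ci['cx'],ci['cy']]
E
python3 - <<'E'
from h import *
np.set_printoptions(precision=4,suppress=True)
T=r.camera_info("top");S=r.camera_info("side");W=r.camera_info("wrist")
print("rim corners",onz(T,[[360,156.3],[398.3,158.8],[396.5,237]],.08))
print("box/clip", onz(T,[[405,211],[408,204]],.12), onz(S,[[335,290]],.11))
# dock block corners top: crop(75,37),(192,50)
print("dock",tri(T,[[200+75/3.008,140+37/3],[200+192/3.008,140+48/3]],S,[[338.,193-0],[345,192]]))
# plate top edge, side crop ends
print("bottom rig",onz(T,[[200+55/3.008,140+275/3],[200+190/3.008,140+290/3]],.045))
print("rig back",onz(T,[[200+60/3.008,140],[200+220/3.008,140+12/3]],.2))
st=r.get_state();R=Ro.from_quat(st['eef_rot']).as_matrix();c=-W['R'].T@W['t']
print("cam in tool",R.T@(c-st['tool_pos']),"\naxes in tool",(W['R']@R).round(3),W['fx'],W['cx'],W['cy'])
E
```

```text
rim corners [[ 0.6454 -0.1576  0.08  ]
 [ 0.6293 -0.2836  0.08  ]
 [ 0.3703 -0.2527  0.08  ]]
box/clip [[ 0.4457 -0.2797  0.12  ]
 [ 0.4675 -0.2914  0.12  ]] [[ 0.4618 -0.2854  0.11  ]]
dock [[ 0.7206  0.3403 -0.2046  0.1207]
 [ 0.6669  0.1726 -0.0395  0.0725]]
bottom rig [[0.4271 0.3227 0.045 ]
 [0.4018 0.1762 0.045 ]]
rig back [[0.6853 0.2794 0.2   ]
 [0.6625 0.1176 0.2   ]]
cam in tool [ 0.0849  0.0005 -0.1463] 
axes in tool [[-0.001  1.    -0.001]
 [-0.946 -0.001 -0.324]
 [-0.324  0.     0.946]] 301.90148851500385 313.198217830851 203.67278654999012
```

Emit:
move_arm(
  targets=[
    [[1,318,-215,-62,0,0,27],[1,318,-215,-62,0,0,27],[1,318,-215,-62,0,0,27],[1,318,-215,-62,0,0,27],[1,318,-215,-62,0,0,27],[1,318,-215,-62,0,0,27],[1,318,-215,-62,0,0,27],[1,318,-215,-62,0,0,27],[1,318,-215,-62,0,0,27]],
  ],
)

```text
clock: 1.23
tool_pos: [0.4379, -0.2776, 0.3003]
eef_rot: [0.998, -0.062, -0.001, 0.0]
contact_force: [-0.6, -0.3, -0.1]
opening: 1.001
finger_force: 0.0
```

```bash
python3 - <<'E'
from h import *
import json
W=r.camera_info("wrist");im=r.snapshot("wrist")
cv2.imwrite("pics/w1.png",im[...,::-1]);np.savez("w1.npz",**W)
s=r.get_state();print(s['clock'],s['tool_pos'],s['eef_rot'],abs(s['qd']).max())
E
```

```text
1.275 [ 0.43792015 -0.2776948   0.30034038] [ 9.98070773e-01 -6.20809835e-02 -7.40828526e-04  3.68141485e-04] 0.0059987352108023684
```

View pics/w1.png

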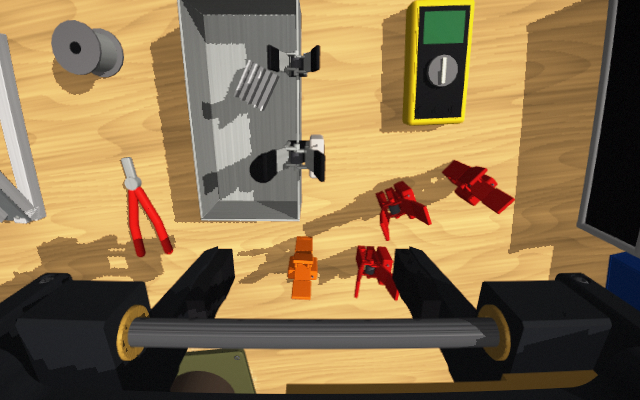

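The wrist view shows the clip on the rim: its handles are at (278,160) and (319,162) and the pin is near (300,156). The box sits outside, on the right. The clamp is at (293,62). Next I'll view the rig.

Emit:
move_arm(
  targets=[
    [[0,29,-497,-30,0,0,2.5],[0,29,-497,-30,0,0,2.5],[0,29,-497,-30,0,0,2.5],[0,29,-497,-30,0,0,2.5],[0,29,-497,-30,0,0,2.5],[0,29,-497,-30,0,0,2.5],[0,29,-497,-30,0,0,2.5],[0,29,-497,-30,0,0,2.5],[0,29,-497,-30,0,0,2.5],[0,29,-497,-30,0,0,2.5]],
  ],
)

```text
clock: 2.52
tool_pos: [0.5284, 0.2118, 0.3301]
eef_rot: [0.997, -0.083, -0.0, 0.001]
contact_force: [0.3, -1.1, 0.2]
opening: 0.007
finger_force: 0.0
```

```bash
python3 - <<'E'
from h import *
W=r.camera_info("wrist");im=r.snapshot("wrist")[...,::-1]
cv2.imwrite("pics/w2.png",im);np.savez("w2.npz",**W)
s=r.get_state();print(s['clock'],s['tool_pos'],s['eef_rot'],abs(s['qd']).max())
a=cv2.imread("pics/w1.png")[100:220,240:360]
o=np.vstack([np.hstack([cv2.resize(a,(360,360),interpolation=cv2.INTER_CUBIC),np.zeros((360,440,3),np.uint8)]),np.zeros((240,800,3),np.uint8)])
b=im[0:300,150:450]
o[:, :]=0
o[:300,:300]=cv2.resize(a,(300,300),interpolation=cv2.INTER_CUBIC)
o[:500,300:]=cv2.resize(b,(500,500),interpolation=cv2.INTER_CUBIC)
cv2.imwrite("pics/c2.png",o)
E
```

```text
2.575 [0.52845079 0.2111622  0.33028965] [ 9.96472815e-01 -8.39082879e-02 -2.11917434e-04  1.13279495e-03] 0.010738906996149784
```

View pics/c2.png

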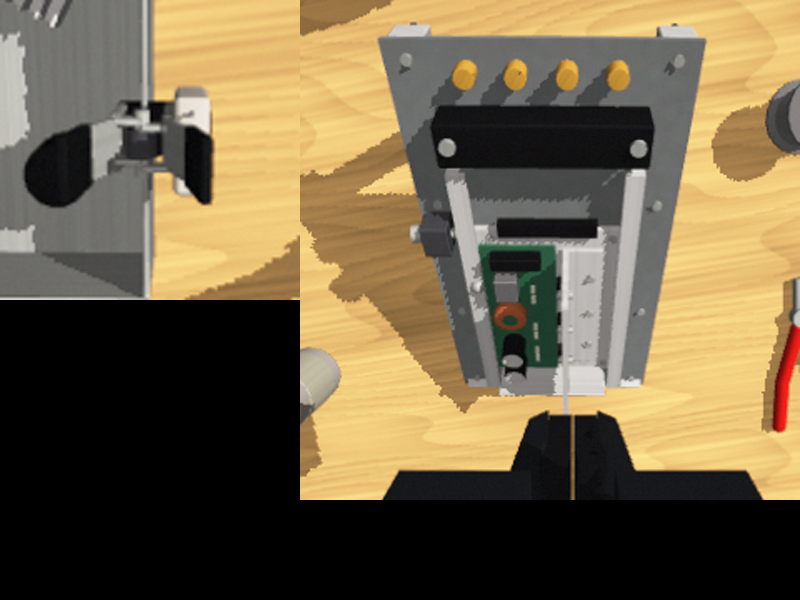

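Crop: the clip pin is near (145,128) in the left part, and the rim's outer edge runs along x≈150. In the rig part, the plate's top edge runs from (565,250) down to (566,412), the deck's back corners are (380,38) and (705,38), and its front corners are (467,387) and (641,387).

```bash
python3 - <<'E'
from h import *
np.set_printoptions(precision=4,suppress=True)
S=r.camera_info("side");T=r.camera_info("top")
W=dict(np.load("w2.npz"));W1=dict(np.load("w1.npz"))
f=lambda x,y:[150+(x-300)*.6,y*.6]
bk=onz(W,[f(380,38),f(705,38)],.2); fr=onz(W,[f(467,387),f(641,387)],.2-.27*np.tan(np.pi/6))
print("back",bk,np.linalg.norm(bk[0]-bk[1]),"front",fr,np.linalg.norm(fr[0]-fr[1]))
c=(bk.mean(0)+fr.mean(0))/2; v=bk.mean(0)-fr.mean(0);yaw=np.arctan2(v[1],v[0])
w=bk[0]-bk[1]+fr[0]-fr[1]; yaw2=np.arctan2(-w[0],w[1]); print("rig",c,np.hypot(*v[:2]),np.degrees([yaw,yaw2]))
print("edge tri",tri(W,[f(565,250),f(566,412)],S,[[316.3,133.8],[280,150]]))
np.savez("rig.npz",c=c,yaw=yaw)
Rm=Ro.from_euler('ZY',[yaw,-np.pi/6]).as_matrix()
print("module axes",Rm.T)
# plane through deck (point c at mid height), +68 mm
def onpl(ci,uv,h):
    o,d=rays(ci,uv);n=Rm[:,2]
    return o+d*((h-(o-c)@n)/(d@n))[:,None]
E_=onpl(W,[f(565,250),f(566,412)],.068)
print("edge pl",E_,"deck coords",(E_-c)@Rm)
print("side edge deck",(onpl(S,[[316.3,133.8],[280,150]],.068)-c)@Rm)
print("dock block top corners", (onpl(W,[f(433,107),f(653,107),f(433,167),f(653,167)],.026)-c)@Rm)
print("foot corners z12",(onpl(W,[f(603,250),f(603,368)],.012)-c)@Rm)
# clip
g=lambda x,y:[240+x*.4,100+y*.4]
rim=onz(W1,[g(150,5),g(151,295),[300,218],[298,30]],.08);print("rim",rim)
print("pin",onz(W1,[g(145,128)],.11), "box top",onz(W1,[g(175,90),g(208,90),g(210,195)],.12))
print("handles tips z",onz(W1,[g(68,165),g(198,165)],.16))
E
```

```text
back [[0.6889 0.2796 0.2   ]
 [0.662  0.1226 0.2   ]] 0.159302976443127 front [[0.4364 0.3264 0.0441]
 [0.409  0.1652 0.0441]] 0.16354563089534302
rig [0.5491 0.2234 0.1221] 0.25670179906029794 [-10.0385  -9.6829]
edge tri [[0.5557 0.2132 0.1705 0.0228]
 [0.4348 0.2312 0.1211 0.002 ]]
module axes [[ 0.8528 -0.151   0.5   ]
 [ 0.1743  0.9847  0.    ]
 [-0.4923  0.0872  0.866 ]]
edge pl [[0.5732 0.2073 0.2159]
 [0.4432 0.23   0.1397]] deck coords [[ 0.0699 -0.0116  0.068 ]
 [-0.0825 -0.012   0.068 ]]
side edge deck [[ 0.033  -0.0384  0.068 ]
 [-0.0911 -0.0301  0.068 ]]
dock block top corners [[ 0.1253  0.0538  0.026 ]
 [ 0.126  -0.0546  0.026 ]
 [ 0.0926  0.0601  0.026 ]
 [ 0.0934 -0.0587  0.026 ]]
foot corners z12 [[ 0.0251 -0.0359  0.012 ]
 [-0.1009 -0.0428  0.012 ]]
rim [[ 0.5228 -0.2735  0.08  ]
 [ 0.3801 -0.2542  0.08  ]
 [ 0.3802 -0.2536  0.08  ]
 [ 0.5974 -0.2816  0.08  ]]
pin [[ 0.4713 -0.2653  0.11  ]] box top [[ 0.4873 -0.2809  0.12  ]
 [ 0.4855 -0.2948  0.12  ]
 [ 0.4398 -0.2905  0.12  ]]
handles tips z [[ 0.4686 -0.2373  0.16  ]
 [ 0.4623 -0.287   0.16  ]]
```

```bash
cat >> h.py <<'E'
f=lambda x,y:[150+(x-300)*.6,y*.6]
W2=dict(np.load("w2.npz"))
def rig(zb):
    bk=onz(W2,[f(380,38),f(705,38)],zb); fr=onz(W2,[f(467,387),f(641,387)],zb-.27*np.tan(np.pi/6))
    c=(bk.mean(0)+fr.mean(0))/2; v=bk.mean(0)-fr.mean(0)
    yaw=np.arctan2(v[1],v[0]); return c,yaw,np.linalg.norm(bk[0]-bk[1]),np.linalg.norm(fr[0]-fr[1]),np.hypot(*v[:2])
def onpl(ci,uv,h,c,Rm):
    o,d=rays(ci,uv);n=Rm[:,2]
    return o+d*((h-(o-c)@n)/(d@n))[:,None]
E
python3 - <<'E'
from h import *
np.set_printoptions(precision=4,suppress=True)
S=r.camera_info("side");T=r.camera_info("top")
for zb in (.178,.182,.186):
    c,yaw,*m=rig(zb);Rm=Ro.from_euler('ZY',[yaw,-np.pi/6]).as_matrix()
    q=lambda ci,uv,h:(onpl(ci,uv,h,c,Rm)-c)@Rm
    print(zb,c,np.degrees(yaw),m)
    print(" front plate top",q(W2,[f(500,394),f(605,394)],.038))
    print(" dock top",q(W2,[f(433,107),f(653,107)],.026))
    print(" edge y",q(W2,[f(565.5,330)],.068), "foot",q(W2,[f(603,250)],.012))
    print(" side edge",q(S,[[316.3,133.8],[280,150]],.068))
    print(" top: dock",q(T,[[200+75/3.008,140+37/3],[200+192/3.008,140+48/3]],.026))
E
```

```text
0.178 [0.5468 0.2248 0.1001] -9.952095333196137 [np.float64(0.17198181609254237), np.float64(0.17186850514880955), np.float64(0.27153076512758917)]
 front plate top [[-0.115   0.0455  0.038 ]
 [-0.1142 -0.0464  0.038 ]]
 dock top [[ 0.1307  0.0576  0.026 ]
 [ 0.1312 -0.0586  0.026 ]]
 edge y [[ 0.0019 -0.0125  0.068 ]] foot [[ 0.024  -0.0383  0.012 ]]
 side edge [[ 0.0382 -0.0149  0.068 ]
 [-0.0885 -0.0063  0.068 ]]
 top: dock [[ 0.124   0.0604  0.026 ]
 [ 0.1258 -0.0602  0.026 ]]
0.182 [0.5472 0.2245 0.1041] -9.967088028631581 [np.float64(0.16967657251992144), np.float64(0.1703552552845429), np.float64(0.26883454566910725)]
 front plate top [[-0.1128  0.0449  0.038 ]
 [-0.112  -0.0459  0.038 ]]
 dock top [[ 0.1297  0.0569  0.026 ]
 [ 0.1303 -0.0579  0.026 ]]
 edge y [[ 0.0031 -0.0124  0.068 ]] foot [[ 0.0242 -0.0379  0.012 ]]
 side edge [[ 0.0373 -0.0192  0.068 ]
 [-0.089  -0.0106  0.068 ]]
 top: dock [[ 0.1223  0.0598  0.026 ]
 [ 0.1241 -0.0606  0.026 ]]
0.186 [0.5476 0.2243 0.1081] -9.982384501843462 [np.float64(0.16737132894730045), np.float64(0.16884200542027625), np.float64(0.26613834499128547)]
 front plate top [[-0.1106  0.0442  0.038 ]
 [-0.1097 -0.0453  0.038 ]]
 dock top [[ 0.1287  0.0562  0.026 ]
 [ 0.1293 -0.0572  0.026 ]]
 edge y [[ 0.0043 -0.0122  0.068 ]] foot [[ 0.0244 -0.0375  0.012 ]]
 side edge [[ 0.0363 -0.0234  0.068 ]
 [-0.0894 -0.0149  0.068 ]]
 top: dock [[ 0.1207  0.0591  0.026 ]
 [ 0.1225 -0.0609  0.026 ]]
```

```bash
cat >> h.py <<'E'
DC,DY=rig(.180)[:2]
DR=Ro.from_euler('ZY',[DY,-np.pi/6]).as_matrix()
def toolR(tilt):  # tilt deg beyond deck-normal; tool z=(s,0,-c), tool x=(c,0,s) in deck frame
    a=np.radians(tilt);x=np.array([np.cos(a),0,np.sin(a)]);z=np.array([np.sin(a),0,-np.cos(a)])
    return DR@np.c_[x,np.cross(z,x),z]
def delta(p,R,p0=None,R0=None):
    s=r.get_state()
    p0=s['tool_pos'] if p0 is None else p0; R0=Ro.from_quat(s['eef_rot']).as_matrix() if R0 is None else R0
    return np.r_[R0.T@(p-p0)*1e3,np.degrees(Ro.from_matrix(R0.T@R).as_rotvec())].round(1)
dk=lambda *a:DC+DR@np.array(a)
E
python3 - <<'E'
from h import *
for d in [(-.19,0,.12),(-.145,0,.018)]: print(dk(*d),delta(dk(*d),toolR(10)).tolist())
E
```

```text
[0.32581685 0.26349826 0.11098076] [-208.5, -18.2, 219.3, 0.0, 40.0, 0.4]
[0.41443213 0.24793749 0.04514617] [-118.5, -17.8, 285.1, 0.0, 40.0, 0.4]
```

Emit:
move_arm(
  targets=[
    [[0,-165,-18,170,0,40,0.4],[0,-165,-18,170,0,40,0.4],[0,-165,-18,170,0,40,0.4],[0,-165,-18,170,0,40,0.4],[0,-165,-18,170,0,40,0.4],[0,-145,-18,230,0,40,0.4],[0,-118,-18,285,0,40,0.4],[0,-118,-18,285,0,40,0.4],[0,-118,-18,285,0,40,0.4]],
  ],
)

```text
clock: 3.7
tool_pos: [0.4072, 0.3496, 0.1445]
eef_rot: [0.939, -0.097, 0.323, 0.068]
contact_force: [0.7, 0.3, 0.8]
opening: 0.006
finger_force: 0.0
```

```bash
python3 - <<'E'
from h import *
s=r.get_state();print(s['clock'],(s['tool_pos']-DC)@DR,s['contact_force'],s['q'])
for x in (-.12,-.10,-.07,-.045): print(x,delta(dk(x,0,.018),toolR(10)).tolist())
cv2.imwrite("pics/s1.png",cv2.resize(r.snapshot("side")[100:220,250:410][...,::-1],(640,480)))
E
```

```text
3.7 [-0.11671972  0.09883446  0.11634505] [0.68596133 0.34152805 0.78673613] [-1.65254087  1.01228015  0.84992762  2.19789632 -0.54305781  0.04343243
 -2.37836189]
-0.12 [-17.3, 90.3, 104.9, 4.9, 1.7, -0.1]
-0.1 [2.5, 90.0, 107.8, 4.9, 1.7, -0.1]
-0.07 [32.2, 89.6, 112.1, 4.9, 1.7, -0.1]
-0.045 [56.9, 89.2, 115.7, 4.9, 1.7, -0.1]
```

View pics/s1.png

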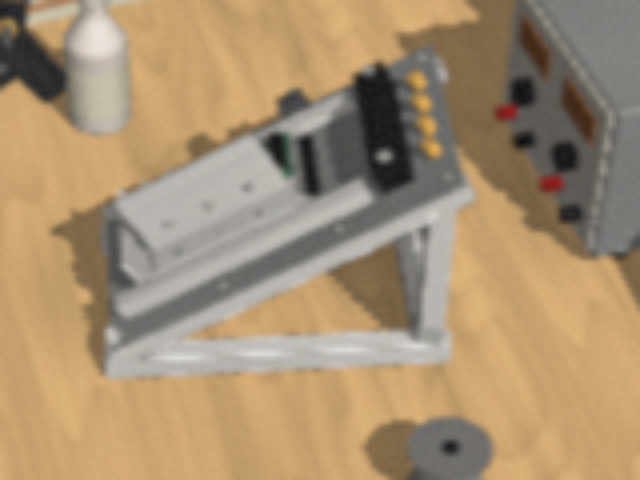

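The side crop shows the rig untouched. The arm stopped short because q6 reached its lower limit with this tilt. I'll fit a simple kinematic model to the readings to choose a tilt it can reach.

```bash
cat > k.py <<'E'
from h import *
import itertools
from scipy.optimize import least_squares
def fk(q,sg,P):
    h,L1,L2,d=P; E=lambda a,t:Ro.from_euler(a,t).as_matrix()
    A=E('z',sg[0]*q[0]+sg[4])@E('y',q[1]); p=np.array([0,0,h])+A[:,2]*L1
    A=A@E('z',sg[1]*q[2])@E('y',q[3]); p=p+A[:,2]*L2
    A=A@E('z',sg[2]*q[4])@E('y',q[5]); p=p+A[:,2]*d
    return p,A@E('z',sg[3]*q[6]+sg[5])
E
python3 - <<'E'
from k import *
np.set_printoptions(precision=4,suppress=True)
s=r.get_state()
D=[(np.array([1.25379475,.68987208,-.1945145,1.56619815,.15728064,.90256062,-.21509499]),np.array([.2145452,-.58642132,.23801877]),[9.84651121e-01,1.74532200e-01,-2.02098984e-04,-7.99769396e-04]),(s['q'],s['tool_pos'],s['eef_rot'])]
best=[]
for sg in itertools.product([1,-1],[1,-1],[1,-1],[1,-1],[0,np.pi/2,-np.pi/2,np.pi],[0,np.pi/2,-np.pi/2,np.pi]):
    e=sum(np.linalg.norm(fk(q,sg,(0,0,0,0))[1]-Ro.from_quat(o).as_matrix()) for q,p,o in D)
    best.append((e,sg))
best.sort(key=lambda t:t[0]);print(best[:3])
sg=best[0][1]
o=least_squares(lambda P:np.concatenate([fk(q,sg,P)[0]-p for q,p,_ in D]),[.3,.4,.4,.3]);print(o.x,o.fun)
E
```

```text
[(np.float64(6.170923034228485e-09), (-1, -1, -1, -1, 0, 1.5707963267948966)), (np.float64(0.9801376396116721), (-1, 1, 1, 1, 3.141592653589793, -1.5707963267948966)), (np.float64(1.0964011779741993), (-1, -1, 1, 1, 0, 1.5707963267948966))]
[0.4106 0.5807 0.3214 0.4205] [ 0.0355  0.0232  0.0004  0.0028  0.0084 -0.0004]
```

```bash
python3 - <<'E'
from h import *
s=r.get_state();np.savez("st1.npz",q=s['q'],p=s['tool_pos'],o=s['eef_rot'])
p=np.array([.50,.22,.33]);print(delta(p,toolR(-30)).tolist())
E
```

```text
[204.8, 116.2, -65.4, 4.6, -38.3, -1.9]
```

Emit:
move_arm(
  targets=[
    [[0,20,30,-110,2,-20,0],[0,70,60,-110,4,-30,-1],[0,205,116,-65,4.6,-38.3,-1.9],[0,205,116,-65,4.6,-38.3,-1.9],[0,205,116,-65,4.6,-38.3,-1.9],[0,205,116,-65,4.6,-38.3,-1.9],[0,205,116,-65,4.6,-38.3,-1.9]],
  ],
)

```text
clock: 4.62
tool_pos: [0.4999, 0.2188, 0.331]
eef_rot: [0.996, -0.088, 0.001, 0.001]
contact_force: [-0.8, -0.1, 0.2]
opening: 0.002
finger_force: 0.0
```

```bash
python3 - <<'E'
from k import *
np.set_printoptions(precision=4,suppress=True)
s=r.get_state();np.savez("st2.npz",q=s['q'],p=s['tool_pos'],o=s['eef_rot']);print(s['clock'],s['q'],s['tool_pos'],s['eef_rot'])
D=[(np.array([1.25379475,.68987208,-.1945145,1.56619815,.15728064,.90256062,-.21509499]),np.array([.2145452,-.58642132,.23801877]))]+[(np.load(f"st{i}.npz")['q'],np.load(f"st{i}.npz")['p']) for i in (1,2)]
E=lambda a,t:Ro.from_euler(a,t).as_matrix()
def pos(q,P):
    A=[np.eye(3)]
    for i in range(7): A.append(A[-1]@E('zyzyzyz'[i],q[i]*(-1 if i%2==0 else 1)))
    v=np.zeros((8,3)); v[0,2]=P[0]; v[3,2]=P[1]; v[5,2]=P[2]; v[7,2]=P[3]
    v[3,:2]=P[4:6]; v[5,:2]=P[6:8]; v[6,:2]=P[8:10]
    return sum(A[i]@v[i] for i in range(8))
for reg in (1e-1,1e-2,1e-3):
    o=least_squares(lambda P:np.concatenate([pos(q,P)-p for q,p in D]+[reg*P[4:]]),[.3,.4,.4,.3]+[0]*6)
    print(o.x,abs(o.fun[:9]).max())
E
```

```text
4.625 [-0.8859  0.5447  0.6528  1.7051 -0.3755  1.02   -1.8503] [0.4999 0.2188 0.331 ] [ 0.9961 -0.0879  0.0007  0.001 ]
[ 0.3448  0.559   0.3324  0.3237  0.0265 -0.037  -0.0102 -0.0031  0.0118
 -0.0031] 0.00608289564344916
[ 0.5777  0.5402  0.0911  0.3424  0.5169  0.1423  0.0697 -0.0942  0.1658
 -0.0942] 0.0024115175466541683
[ 0.7422  0.5271 -0.0798  0.3562  0.8631  0.2704  0.126  -0.1593  0.274
 -0.1593] 4.0732826155631674e-05
```

```bash
python3 - <<'E'
from h import *
for d in [(-.145,0,.13),(-.145,0,.020)]: print(dk(*d),delta(dk(*d),toolR(-6)).tolist())
E
```

```text
[0.35927605 0.25762285 0.14214102] [-145.5, -13.9, 188.6, 0.1, 23.9, -0.1]
[0.4134472  0.24811044 0.04687822] [-90.7, -14.2, 284.0, 0.1, 23.9, -0.1]
```

Emit:
move_arm(
  targets=[
    [[0,-60,-6,60,0,10,0],[0,-110,-12,110,0,17,0],[0,-130,-14,150,0,24,0],[0,-130,-14,180,0,24,0],[0,-110,-14,230,0,24,0],[0,-110,-14,230,0,24,0],[0,-110,-14,230,0,24,0]],
  ],
)

```text
clock: 5.5
tool_pos: [0.4037, 0.2844, 0.1328]
eef_rot: [0.978, -0.087, 0.185, 0.045]
contact_force: [-0.6, -0.5, 0.2]
opening: 0.006
finger_force: 0.0
```

```bash
python3 - <<'E'
from h import *
np.set_printoptions(precision=4,suppress=True)
s=r.get_state();print(s['clock'],s['q'],(s['tool_pos']-DC)@DR)
for d in [(-.145,0,.05),(-.145,0,.020)]: print(delta(dk(*d),toolR(-6)).tolist())
E
```

```text
5.5 [-1.2813  0.8014  0.5655  2.2625 -0.9983  0.0431 -1.6455] [-0.1158  0.034   0.1023]
[-21.6, 30.6, 57.8, 3.3, 2.3, 0.5]
[-17.3, 29.0, 87.5, 3.3, 2.3, 0.5]
```

```bash
cat > k.py <<'E'
from h import *
from scipy.optimize import least_squares
E=lambda a,t:Ro.from_euler(a,t).as_matrix()
LO=np.array([-3.01,-.46,-1.47,.13,-1,.04,-2.66]);HI=np.array([3.01,2.08,1.51,2.56,4.14,2.09,2.66])
def fk(q,P):
    A=[np.eye(3)]
    for i in range(7): A.append(A[-1]@E('zyzyzyz'[i],q[i]*(-1 if i%2==0 else 1)))
    v=np.zeros((8,3)); v[0,2]=P[0]; v[3,2]=P[1]; v[5,2]=P[2]; v[7,2]=P[3]
    v[2,:2]=P[4:6]; v[3,:2]=P[6:8]; v[4,:2]=P[8:10];v[5,:2]=P[10:12]; v[6,:2]=P[12:14]
    return sum(A[i]@v[i] for i in range(8)),A[7]@E('z',np.pi/2)
E
python3 - <<'E'
from k import *
np.set_printoptions(precision=4,suppress=True,linewidth=150)
s=r.get_state();np.savez("st3.npz",q=s['q'],p=s['tool_pos'],o=s['eef_rot'])
D=[(np.array([1.25379475,.68987208,-.1945145,1.56619815,.15728064,.90256062,-.21509499]),np.array([.2145452,-.58642132,.23801877]))]+[(np.load(f"st{i}.npz")['q'],np.load(f"st{i}.npz")['p']) for i in (1,2,3)]
for reg in (1e-1,3e-2,1e-2,1e-3):
  for l in (0,1):
    o=least_squares(lambda P:np.concatenate([fk(q,P)[0]-p for q,p in D]+[reg*P[4:]]),[.35,.45,.4,.3]+[0]*10,loss='soft_l1' if l else 'linear',f_scale=.01*reg)
    print(reg,l,o.x,abs(o.fun[:12]).max())
E
```

```text
0.1 0 [ 0.3486  0.5595  0.3416  0.3252  0.0021 -0.0183  0.0027 -0.0129 -0.0007 -0.0129 -0.0011 -0.001  -0.     -0.001 ] 0.00013492051702995722
0.1 1 [ 0.3479  0.5614  0.343   0.3256  0.0012 -0.0186  0.0016 -0.0131 -0.0002 -0.0131 -0.0007 -0.0006  0.0001 -0.0006] 6.467633675888429e-05
0.03 0 [ 0.3482  0.5613  0.3426  0.3255  0.0016 -0.0187  0.002  -0.0131  0.0003 -0.0131 -0.0012 -0.0006  0.0004 -0.0006] 3.4639739165176486e-05
0.03 1 [ 0.3476  0.5622  0.3436  0.3258  0.0009 -0.0187  0.0012 -0.0132  0.0002 -0.0132 -0.0007 -0.0004  0.0003 -0.0004] 1.777820237874872e-05
0.01 0 [ 0.3474  0.5626  0.3439  0.3259  0.0007 -0.0188  0.0009 -0.0133  0.0002 -0.0133 -0.0006 -0.0004  0.0002 -0.0004] 9.67989924982593e-06
0.01 1 [ 0.3472  0.5629  0.3443  0.3259  0.0004 -0.0188  0.0005 -0.0134  0.0001 -0.0134 -0.0003 -0.0003  0.0001 -0.0003] 5.324086369495884e-06
0.001 0 [ 0.3469  0.5634  0.3448  0.3261  0.     -0.0188  0.     -0.0134  0.     -0.0134 -0.     -0.0002  0.     -0.0002] 1.4129315190070102e-07
0.001 1 [ 0.3469  0.5634  0.3448  0.3261  0.     -0.0188  0.     -0.0134  0.     -0.0134 -0.     -0.0002  0.     -0.0002] 7.852957262244331e-08
```

The model now fits to well under a micrometre, so I'll search for reachable push and placing orientations.

```bash
cat >> k.py <<'E'
KP=np.array([.3469,.5634,.3448,.3261,0,-.0188,0,-.0134,0,-.0134,0,-.0002,0,-.0002])
def ik(p,R,q0s,m=.06):
    out=[]
    for q0 in q0s:
        def f(q):
            a,B=fk(q,KP); return np.r_[(a-p)*5,Ro.from_matrix(B.T@R).as_rotvec()]
        o=least_squares(f,np.clip(q0,LO+m+.01,HI-m-.01),bounds=(LO+m,HI-m))
        if o.cost<1e-8: out.append(o.x)
    return out
E
python3 - <<'E'
from k import *
np.set_printoptions(precision=2,suppress=True,linewidth=150)
rng=np.random.default_rng(0);qc=r.get_state()['q']
q0s=[qc]+[rng.uniform(LO,HI) for _ in range(25)]
F=Ro.from_euler('z',np.pi).as_matrix()
for name,d,ts in (("push0",(-.125,0,.024),(-18,-12,-6,0,10)),("push1",(-.06,0,.024),(-12,0)),("place",(.03,-.012,.121),(0,))):
  for t in ts:
    for fl in (0,1):
      s=ik(dk(*d),toolR(t)@(F if fl else np.eye(3)),q0s)
      s.sort(key=lambda q:np.linalg.norm(q-qc))
      print(name,t,fl,len(s),*s[:2])
E
```

```text
push0 -18 0 6 [-0.79  0.85  0.11  2.24  2.32  0.11  1.5 ] [-0.53  0.85 -0.32  2.23  1.68  0.4   2.15]
push0 -18 1 11 [-0.61  0.84 -0.18  2.23  1.76  0.3  -1.07] [-0.71  0.84 -0.02  2.24  1.93  0.19 -1.25]
push0 -12 0 5 [-0.88  0.87  0.16  2.31  2.59  0.25  1.16] [-0.62  0.86 -0.26  2.3   1.95  0.49  1.81]
push0 -12 1 12 [-0.62  0.86 -0.27  2.3   1.95  0.49 -1.33] [-0.55  0.87 -0.37  2.29  1.88  0.57 -1.26]
push0 -6 0 5 [-0.99  0.92  0.24  2.37  2.7   0.39  0.97] [-0.76  0.89 -0.14  2.36  2.17  0.56  1.5 ]
push0 -6 1 12 [-0.68  0.89 -0.28  2.36  2.06  0.65 -1.52] [-0.6   0.91 -0.4   2.35  1.98  0.73 -1.44]
push0 0 0 6 [-0.94  0.94  0.05  2.42  2.37  0.63  1.2 ] [-0.94  0.94  0.04  2.42  2.37  0.63  1.2 ]
push0 0 1 12 [-0.76  0.94 -0.25  2.41  2.12  0.79 -1.68] [-0.64  0.96 -0.45  2.41  2.01  0.93 -1.56]
push0 10 0 8 [-1.19  1.09  0.28  2.5   2.52  0.77  0.84] [-1.19  1.09  0.28  2.5   2.53  0.76  0.83]
push0 10 1 14 [-0.83  1.05 -0.34  2.48  2.07  1.12 -1.82] [-0.81  1.05 -0.36  2.48  2.06  1.13 -1.81]
push1 -12 0 5 [-0.79  0.8   0.17  2.19  2.02  0.12  1.85] [-0.77  0.8   0.14  2.19  1.94  0.14  1.93]
push1 -12 1 10 [-0.71  0.79  0.04  2.19  1.79  0.21 -1.06] [-0.77  0.8   0.15  2.19  1.95  0.14 -1.23]
push1 0 0 5 [-0.89  0.86  0.16  2.32  2.39  0.45  1.34] [-1.04  0.91  0.41  2.33  2.83  0.37  0.89]
push1 0 1 13 [-0.66  0.85 -0.22  2.31  2.05  0.66 -1.43] [-0.63  0.85 -0.27  2.31  2.02  0.7  -1.4 ]
place 0 0 7 [-1.03  0.62  0.49  2.22  1.56  0.1   2.33] [-1.03  0.62  0.49  2.22  1.56  0.11  2.34]
place 0 1 12 [-1.    0.61  0.45  2.22  1.54  0.14 -0.79] [-1.02  0.61  0.48  2.22  1.55  0.11 -0.8 ]
```

```bash
cat >> k.py <<'E'
def rows(Q,q0):
    p0,R0=fk(q0,KP);out=[]
    for q in Q:
        p,R=fk(q,KP); out.append(np.r_[R0.T@(p-p0)*1e3,np.degrees(Ro.from_matrix(R0.T@R).as_rotvec())].round(0))
    return out
def show(Q,q0):
    pp,RR=fk(q0,KP)
    for q,w in zip(Q,rows(Q,q0)):
        p,R=fk(q,KP);st=np.degrees(np.linalg.norm(Ro.from_matrix(RR.T@R).as_rotvec()))
        print([int(v) for v in w],"deck",((p-DC)@DR).round(3),"step",int(np.linalg.norm(p-pp)*1e3),int(st),"q",q.round(2)); pp,RR=p,R
E
python3 - <<'E'
from k import *
q=r.get_state()['q']
F=Ro.from_euler('z',np.pi).as_matrix()
tg=ik(dk(-.15,0,.09),toolR(-6)@F,[np.array([-.7,.88,-.2,2.36,2.06,.6,-1.5])]);print(tg)
t=tg[0]
print("flux",onz(r.camera_info("top"),[[165,222]],.1))
Q=[]
for k in range(1,21):
    a=np.clip((k-2)/18,0,1); x=q+(t-q)*a; x[5]=np.interp(k,[0,3,16,20],[q[5],.45,.45,t[5]]); Q.append(x)
show(Q[:10],q);show(Q[10:],Q[9])
np.save("Q.npy",Q)
E
```

```text
[array([-0.79165461,  0.7858221 , -0.29923436,  2.43784436,  1.91943161,
        0.63611516, -1.52968848])]
flux [[0.45957312 0.47930163 0.1       ]]
[-44, 3, -3, -1, -8, 0] deck [-0.159  0.031  0.112] step 44 7 q [-1.28  0.8   0.57  2.26 -1.    0.18 -1.65]
[-87, 7, -12, -1, -15, 0] deck [-0.2    0.028  0.127] step 44 7 q [-1.28  0.8   0.57  2.26 -1.    0.31 -1.65]
[-139, 36, -27, -4, -25, -10] deck [-0.249 -0.001  0.151] step 61 14 q [-1.25  0.8   0.52  2.27 -0.84  0.45 -1.64]
[-146, 61, -27, -6, -27, -20] deck [-0.255 -0.026  0.154] step 25 10 q [-1.23  0.8   0.47  2.28 -0.67  0.45 -1.63]
[-148, 84, -28, -7, -29, -30] deck [-0.257 -0.049  0.156] step 23 10 q [-1.2   0.8   0.42  2.29 -0.51  0.45 -1.63]
[-147, 105, -28, -8, -30, -40] deck [-0.256 -0.07   0.157] step 20 10 q [-1.17  0.8   0.37  2.3  -0.35  0.45 -1.62]
[-144, 123, -28, -8, -31, -50] deck [-0.252 -0.088  0.157] step 18 10 q [-1.15  0.8   0.33  2.31 -0.19  0.45 -1.61]
[-137, 138, -26, -9, -32, -60] deck [-0.246 -0.103  0.156] step 16 10 q [-1.12  0.8   0.28  2.32 -0.03  0.45 -1.61]
[-129, 149, -23, -8, -33, -71] deck [-0
[... 593 characters left out ...]
.79 -0.01  2.38  0.95  0.45 -1.57]
[37, 42, 3, -12, 4, -50] deck [-0.193 -0.099  0.111] step 15 10 q [-0.93  0.79 -0.06  2.39  1.11  0.45 -1.56]
[54, 43, 0, -15, 6, -59] deck [-0.191 -0.083  0.105] step 17 10 q [-0.9   0.79 -0.11  2.4   1.27  0.45 -1.56]
[67, 55, -6, -20, 6, -68] deck [-0.178 -0.071  0.098] step 18 10 q [-0.87  0.79 -0.16  2.41  1.43  0.5  -1.55]
[84, 64, -15, -25, 7, -77] deck [-0.166 -0.053  0.093] step 22 10 q [-0.85  0.79 -0.2   2.42  1.6   0.54 -1.54]
[106, 70, -28, -31, 8, -85] deck [-0.157 -0.029  0.09 ] step 26 10 q [-0.82  0.79 -0.25  2.43  1.76  0.59 -1.54]
[132, 71, -44, -38, 9, -93] deck [-0.15  0.    0.09] step 30 10 q [-0.79  0.79 -0.3   2.44  1.92  0.64 -1.53]
```

Emit:
move_arm(
  targets=[
    [[0,-44,3,-3,-1,-8,0],[0,-87,7,-12,-1,-15,0],[0,-139,36,-27,-4,-25,-10],[0,-146,61,-27,-6,-27,-20],[0,-148,84,-28,-7,-29,-30],[0,-147,105,-28,-8,-30,-40],[0,-144,123,-28,-8,-31,-50],[0,-137,138,-26,-9,-32,-60],[0,-129,149,-23,-8,-33,-71],[0,-119,156,-20,-8,-33,-81]],
  ],
)

```text
clock: 6.75
tool_pos: [0.2603, 0.1509, 0.1181]
eef_rot: [0.805, 0.54, -0.154, 0.19]
contact_force: [-0.7, 0.5, 0.9]
opening: 0.007
finger_force: 0.0
```

```bash
python3 - <<'E'
from k import *
s=r.get_state();q=s['q'];print(s['clock'],q.round(2),((s['tool_pos']-DC)@DR).round(3))
F=Ro.from_euler('z',np.pi).as_matrix()
t=ik(dk(-.15,0,.09),toolR(-6)@F,[np.array([-.79,.79,-.3,2.44,1.92,.64,-1.53]),q]);print(t)
Q=[]
for k in range(1,11):
    a=k/10; x=q+(t[0]-q)*a; x[5]=np.interp(k,[0,6,10],[q[5],.45,t[0][5]]); Q.append(x)
show(Q,q)
E
```

```text
6.75 [-1.24  0.85  0.5   2.34 -0.19  0.42 -1.02] [-0.225 -0.122  0.149]
[array([-0.78972466,  0.78606556, -0.30242079,  2.43774138,  1.91756006,
        0.63811785, -1.52797967]), array([-1.09759268,  0.80379262,  0.21132566,  2.45437939,  2.45800071,
        0.36352306, -2.03673827])]
[-14, 6, 6, -1, -2, -10] deck [-0.222 -0.138  0.149] step 16 10 q [-1.2   0.85  0.42  2.35  0.02  0.43 -1.07]
[-21, 16, 10, -3, -4, -20] deck [-0.215 -0.148  0.146] step 12 10 q [-1.15  0.84  0.34  2.36  0.23  0.43 -1.12]
[-22, 26, 13, -4, -5, -30] deck [-0.206 -0.152  0.139] step 11 10 q [-1.11  0.83  0.26  2.37  0.44  0.44 -1.17]
[-15, 37, 15, -7, -4, -41] deck [-0.198 -0.149  0.131] step 12 10 q [-1.06  0.83  0.18  2.38  0.66  0.44 -1.23]
[-1, 45, 16, -9, -3, -51] deck [-0.191 -0.138  0.12 ] step 16 10 q [-1.02  0.82  0.1   2.39  0.87  0.45 -1.28]
[19, 50, 14, -13, -1, -60] deck [-0.186 -0.121  0.11 ] step 20 10 q [-0.97  0.81  0.02  2.4   1.08  0.45 -1.33]
[37, 62, 8, -17, 0, -69] deck [-0.173 -0.105  0.101] step 22 10 q [-0.93  0.81 -0.06  2.41  1.29  0.5  -1.38]
[63, 70, -3, -23, 2, -78] deck [-0.162 -0.079  0.093] step 29 10 q [-0.88  0.8  -0.14  2.42  1.5   0.54 -1.43]
[96, 73, -19, -30, 5, -86] deck [-0.154 -0.044  0.088] step 36 10 q [-0.83  0.79 -0.22  2.43  1.71  0.59 -1.48]
[133, 69, -42, -38, 9, -93] deck [-0.15 -0.    0.09] step 43 11 q [-0.79  0.79 -0.3   2.44  1.92  0.64 -1.53]
```

Following well; I'll continue.

Emit:
move_arm(
  targets=[
    [[0,-14,6,6,-1,-2,-10],[0,-21,16,10,-3,-4,-20],[0,-22,26,13,-4,-5,-30],[0,-15,37,15,-7,-4,-41],[0,-1,45,16,-9,-3,-51],[0,19,50,14,-13,-1,-60],[0,37,62,8,-17,0,-69],[0,63,70,-3,-23,2,-78],[0,96,73,-19,-30,5,-86],[0,133,69,-42,-38,9,-93]],
  ],
)

```text
clock: 8.0
tool_pos: [0.3642, 0.2194, 0.1037]
eef_rot: [0.217, 0.951, -0.107, 0.193]
contact_force: [-0.0, -1.2, -0.2]
opening: 0.003
finger_force: 0.0
```

```bash
python3 - <<'E'
from k import *
s=r.get_state();q=s['q'];print(s['clock'],q.round(2),((s['tool_pos']-DC)@DR).round(3),s['contact_force'])
F=Ro.from_euler('z',np.pi).as_matrix()
for d in [(-.15,0,.09),(-.145,0,.022),(-.125,0,.022),(-.06,0,.022)]: print(delta(dk(*d),toolR(-6)@F).tolist())
E
```

```text
8.0 [-1.27  0.87  0.48  2.36  1.31  0.09 -1.13] [-0.154 -0.037  0.091] [-0.02595375 -1.1595383  -0.19513483]
[4.0, 36.0, -8.0, -13.3, -0.5, -13.0]
[-6.6, 54.0, 56.9, -13.3, -0.5, -13.0]
[-26.0, 57.9, 54.2, -13.3, -0.5, -13.0]
[-89.1, 70.7, 45.4, -13.3, -0.5, -13.0]
```

Emit:
move_arm(
  targets=[
    [[0,4,20,-4,-7,0,-7],[0,4,36,-8,-13.3,-0.5,-13],[0,4,36,-8,-13.3,-0.5,-13],[0,0,44,25,-13.3,-0.5,-13],[0,-7,54,57,-13.3,-0.5,-13],[0,-7,54,57,-13.3,-0.5,-13],[0,-7,54,57,-13.3,-0.5,-13]],
  ],
)

```text
clock: 8.88
tool_pos: [0.4122, 0.2472, 0.0487]
eef_rot: [0.085, 0.974, -0.019, 0.207]
contact_force: [-0.1, 0.3, 0.5]
opening: 0.003
finger_force: 0.0
```

```bash
python3 - <<'E'
from k import *
s=r.get_state();q=s['q'];print(s['clock'],q.round(2),((s['tool_pos']-DC)@DR).round(3),s['contact_force'])
F=Ro.from_euler('z',np.pi).as_matrix()
for d in [(-.145,0,.022),(-.125,0,.022),(-.06,0,.022)]: print(delta(dk(*d),toolR(-6)@F).tolist())
T=cv2.resize(r.snapshot("top")[130:250,180:340],(640,480)); S=0
cv2.imwrite("pics/p1.png",T[...,::-1])
E
```

```text
8.875 [-0.83  0.92 -0.09  2.39  2.26  0.58 -1.78] [-0.145 -0.001  0.022] [-0.14747183  0.28916165  0.50737855]
[-0.0, 1.1, 0.1, -0.1, 0.0, 0.0]
[-19.9, 1.1, -2.0, -0.1, 0.0, 0.0]
[-84.6, 1.1, -8.8, -0.1, 0.0, 0.0]
```

Emit:
move_arm(
  targets=[
    [[0,-8,1,-0.8,0,0,0],[0,-15,1,-1.5,0,0,0],[0,-22,1,-2.2,0,0,0],[0,-28,1,-2.9,0,0,0],[0,-34,1,-3.5,0,0,0],[0,-40,1,-4.2,0,0,0]],
  ],
)

```text
clock: 9.68
tool_pos: [0.4469, 0.2425, 0.0675]
eef_rot: [0.085, 0.975, -0.019, 0.206]
contact_force: [-3.9, 2.7, -1.9]
opening: 0.003
finger_force: 2.2
```

```bash
python3 - <<'E'
from k import *
s=r.get_state();print(s['clock'],s['q'].round(2),((s['tool_pos']-DC)@DR).round(4),s['contact_force']@DR)
E
```

```text
9.675 [-0.81  0.87 -0.01  2.33  2.25  0.45 -1.67] [-0.1053  0.0003  0.0209] [-4.73820399  1.9992901   0.49674348]
```

Emit:
move_arm(
  targets=[
    [[0,-5,0,-0.5,0,0,0],[0,-10,0,-1,0,0,0],[0,-15,0,-1.5,0,0,0],[0,-20,0,-2,0,0,0]],
  ],
)

```text
clock: 10.18
tool_pos: [0.4647, 0.2394, 0.0778]
eef_rot: [0.085, 0.974, -0.019, 0.207]
contact_force: [-4.8, 1.3, -0.0]
opening: 0.004
finger_force: 2.3
```

```bash
python3 - <<'E'
from k import *
s=r.get_state();print(s['clock'],s['q'].round(2),((s['tool_pos']-DC)@DR).round(4),s['contact_force']@DR)
E
```

```text
10.175 [-0.8   0.85  0.04  2.29  2.24  0.39 -1.62] [-0.0845  0.0003  0.0208] [-4.35363804  0.46984379  2.46678575]
```

Emit:
move_arm(
  targets=[
    [[0,-4,0,-0.4,0,0,0],[0,-8,0,-0.8,0,0,0],[0,-12,0,-1.2,0,0,0]],
  ],
)

```text
clock: 10.55
tool_pos: [0.4736, 0.2378, 0.083]
eef_rot: [0.085, 0.975, -0.019, 0.206]
contact_force: [-1.0, 1.6, 0.1]
opening: 0.002
finger_force: 0.6
```

Emit:
move_arm(
  targets=[
    [[0,-3,0,-0.3,0,0,0],[0,-6,0,-0.6,0,0,0]],
  ],
)

```text
clock: 10.8
tool_pos: [0.4761, 0.237, 0.0847]
eef_rot: [0.084, 0.976, -0.019, 0.202]
contact_force: [-9.9, 4.2, -11.5]
opening: 0.009
finger_force: 7.0
```

```bash
python3 - <<'E'
from k import *
s=r.get_state();print(s['clock'],s['q'].round(2),((s['tool_pos']-DC)@DR).round(4),s['contact_force']@DR)
E
```

```text
10.8 [-0.8   0.83  0.09  2.27  2.23  0.33 -1.57] [-0.071  -0.0001  0.0209] [-14.82056284   2.46224677  -4.77323096]
```

Emit:
move_arm(
  targets=[
    [[0,-3,0,-0.3,0,0,0],[0,-3,0,-0.3,0,0,0]],
  ],
)

```text
clock: 11.05
tool_pos: [0.476, 0.237, 0.0847]
eef_rot: [0.083, 0.976, -0.02, 0.199]
contact_force: [-10.5, 3.4, -12.7]
opening: 0.005
finger_force: 7.9
```

```bash
python3 - <<'E'
from k import *
s=r.get_state();print(s['clock'],s['q'].round(2),((s['tool_pos']-DC)@DR).round(4),s['contact_force']@DR)
E
```

```text
11.05 [-0.8   0.83  0.09  2.26  2.23  0.32 -1.57] [-0.071  -0.0001  0.021 ] [-15.8616222    1.50812453  -5.55977662]
```

Emit:
move_arm(
  targets=[
    [[0,-4,0,-0.4,0,0,0],[0,-7,0,-0.7,0,0,0],[0,-7,0,-0.7,0,0,0]],
  ],
)

```text
clock: 11.42
tool_pos: [0.4759, 0.237, 0.0851]
eef_rot: [0.081, 0.978, -0.02, 0.193]
contact_force: [-16.7, 5.3, -24.7]
opening: 0.007
finger_force: 12.8
```

```bash
python3 - <<'E'
from k import *
np.set_printoptions(precision=4,suppress=True)
s=r.get_state();print(s['clock'],s['q'].round(2),((s['tool_pos']-DC)@DR).round(4),s['contact_force']@DR)
T=r.camera_info("top");im=r.snapshot("top")
cv2.imwrite("pics/p2.png",np.hstack([cv2.resize(im[130:250,180:300],(400,400)),cv2.resize(r.snapshot("side")[100:200,260:380],(400,333))[:333] if 0 else cv2.resize(r.snapshot("side")[95:215,260:380],(400,400))])[...,::-1])
E
```

```text
11.425 [-0.8   0.83  0.11  2.25  2.22  0.29 -1.55] [-0.071  -0.0002  0.0214] [-27.3664   2.304  -12.7634]
```

View pics/p2.png

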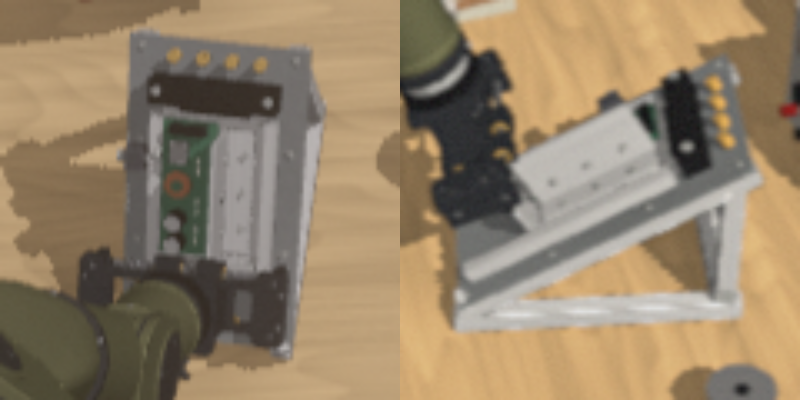

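27 N with no further travel, so the carriage is against its stop; the crop agrees, with the carriage up by the docking block. I'll back off and work out the next poses.

Emit:
move_arm(
  targets=[
    [[0,15,0,1.5,0,0,0],[0,45,0,4,0,0,0],[0,70,0,-30,0,0,0],[0,80,0,-80,0,0,0],[0,80,0,-110,0,0,0],[0,80,0,-110,0,0,0]],
  ],
)

```text
clock: 12.28
tool_pos: [0.3746, 0.2563, 0.1618]
eef_rot: [0.086, 0.974, -0.018, 0.21]
contact_force: [0.9, -1.0, -0.2]
opening: 0.005
finger_force: 0.0
```

```bash
python3 - <<'E'
from k import *
np.set_printoptions(precision=2,suppress=True,linewidth=150)
s=r.get_state();qc=s['q'];print(s['clock'],qc,((s['tool_pos']-DC)@DR).round(4),s['contact_force'])
rng=np.random.default_rng(1)
q0s=[qc]+[rng.uniform(LO,HI) for _ in range(30)]
F=Ro.from_euler('z',np.pi).as_matrix()
y=np.radians(-7.5)
G=np.c_[[np.cos(y),np.sin(y),0],[np.sin(y),-np.cos(y),0],[0,0,-1]]
gp=np.array([.466,-.2643,.139])
for fl in (0,1):
    M=F if fl else np.eye(3)
    P=ik(dk(.015,-.012,.121),toolR(0)@M,q0s);Gs=ik(gp,G@M,q0s);H=ik(gp+[0,0,.12],G@M,q0s)
    print(fl,len(P),len(Gs))
    pr=sorted(((np.abs(a-b).max(),i,j) for i,a in enumerate(P) for j,b in enumerate(Gs)))[:3]
    for e,i,j in pr: print(e,"P",P[i],"G",Gs[j])
    print("near now G",*sorted(Gs,key=lambda q:abs(q-qc).max())[:2])
    print("near now P",*sorted(P,key=lambda q:abs(q-qc).max())[:4])
E
```

```text
12.275 [-1.12  0.65  0.22  2.42  1.96  0.27 -1.5 ] [-0.12  0.    0.14] [ 0.93 -0.98 -0.16]
0 11 12
2.6047914492737383 P [-1.06  0.63  0.51  2.25  1.88  0.1   1.99] G [ 0.14  0.79  0.49  1.95 -0.66  0.58 -0.61]
2.6107055272997046 P [-1.06  0.63  0.5   2.25  1.87  0.11  2.  ] G [ 0.14  0.79  0.49  1.95 -0.66  0.58 -0.61]
2.6152338271288027 P [-1.06  0.63  0.5   2.25  1.86  0.11  2.  ] G [ 0.14  0.79  0.49  1.95 -0.66  0.58 -0.61]
near now G [ 0.59  0.73 -0.26  1.92  0.35  0.53 -1.61] [ 0.6   0.73 -0.28  1.92  0.37  0.54 -1.63]
near now P [-1.06  0.63  0.51  2.25  1.88  0.1   1.99] [-1.06  0.63  0.5   2.25  1.87  0.11  2.  ] [-1.06  0.63  0.5   2.25  1.86  0.11  2.  ] [-0.85  0.58  0.17  2.24  1.6   0.31  2.26]
1 20 19
1.6288341824960662 P [-0.21  0.69 -0.87  2.21  1.53  0.95 -0.78] G [ 1.04  0.98 -1.15  1.9   1.07  1.04  0.85]
1.6330961209777257 P [-0.26  0.66 -0.77  2.21  1.53  0.88 -0.79] G [ 1.04  0.98 -1.15  1.9   1.07  1.04  0.85]
1.6402870957787852 P [-0.34  0.62 -0.63  2.22  1.53  0.79 -0.79] G [ 1.04  0.98 -1.15  1.9   1.07  1.04  0.85]
near now G [ 1.04  0.98 -1.15  1.9   1.07  1.04  0.85] [ 0.9   0.84 -0.81  1.91  0.87  0.79  1.03]
near now P [-1.06  0.63  0.51  2.25  1.88  0.1  -1.16] [-1.06  0.63  0.51  2.25  1.88  0.1  -1.15] [-1.05  0.62  0.49  2.25  1.83  0.12 -1.11] [-1.05  0.62  0.49  2.25  1.83  0.12 -1.11]
```

```bash
cat >> k.py <<'E'
F=Ro.from_euler('z',np.pi).as_matrix()
def Gr(deg):
    y=np.radians(deg); return np.c_[[np.cos(y),np.sin(y),0],[np.sin(y),-np.cos(y),0],[0,0,-1]]@F
GP=np.array([.466,-.2643,.139])
E
python3 - <<'E'
from k import *
s=r.get_state();q=s['q']
t=ik(GP+[0.0,0,.12],Gr(-7.5),[np.array([.9,.84,-.81,1.91,.87,.79,1.03]),np.array([.6,.73,-.3,1.8,.6,.7,1.3])]);print(t)
Q=[q+(t[0]-q)*k/20 for k in range(1,21)]
show(Q[:10],q);show(Q[10:],Q[9]);np.save("Q2.npy",Q)
for x in Q: print(fk(x,KP)[0].round(2),end=' ')
E
```

```text
[array([ 0.94580545,  0.6667971 , -0.87988914,  1.79082267,  0.61077107,
        0.98108835,  1.25449084]), array([ 0.72990363,  0.57535887, -0.48531276,  1.80142839,  0.34480164,
        0.84951282,  1.52036279])]
[-29, -9, 12, 1, -1, 0] deck [-0.095 -0.007  0.124] step 32 1 q [-1.01  0.65  0.16  2.39  1.89  0.3  -1.36]
[-57, -21, 24, 2, -2, -1] deck [-0.068 -0.02   0.11 ] step 33 1 q [-0.91  0.65  0.11  2.36  1.82  0.34 -1.23]
[-84, -38, 35, 3, -2, -1] deck [-0.042 -0.036  0.096] step 33 1 q [-0.81  0.65  0.05  2.32  1.75  0.38 -1.09]
[-110, -58, 45, 5, -2, -1] deck [-0.017 -0.056  0.084] step 34 1 q [-0.7   0.65 -0.    2.29  1.69  0.41 -0.95]
[-134, -81, 53, 6, -2, -1] deck [ 0.006 -0.08   0.073] step 34 1 q [-0.6   0.65 -0.06  2.26  1.62  0.45 -0.81]
[-156, -107, 61, 8, -2, -2] deck [ 0.026 -0.106  0.064] step 34 1 q [-0.5   0.65 -0.11  2.23  1.55  0.48 -0.68]
[-174, -136, 66, 10, -1, -2] deck [ 0.045 -0.135  0.056] step 34 2 q [-0.39  0.65 -0.17  2.2   1.48  0.52 -0.54]
[-190, -166, 71, 12, 0, -2] deck [ 0.06  -0.165  0.05 ] step 34 2 q [-0.29  0.66 -0.22  2.17  1.42  0.55 -0.4 
[... 998 characters left out ...]
33, 3, -8, 19, -3] deck [ 0.087 -0.455  0.1  ] step 26 3 q [ 0.74  0.66 -0.77  1.85  0.75  0.91  0.98]
[13, -257, -6, -11, 20, -3] deck [ 0.085 -0.476  0.116] step 26 3 q [ 0.84  0.67 -0.82  1.82  0.68  0.95  1.12]
[18, -280, -17, -15, 20, -4] deck [ 0.083 -0.496  0.134] step 26 3 q [ 0.95  0.67 -0.88  1.79  0.61  0.98  1.25]
[0.4  0.24 0.16] [0.43 0.22 0.16] [0.46 0.2  0.16] [0.48 0.18 0.17] [0.5  0.15 0.17] [0.52 0.12 0.17] [0.53 0.09 0.17] [0.54 0.06 0.18] [0.55 0.02 0.18] [ 0.56 -0.01  0.18] [ 0.56 -0.04  0.19] [ 0.55 -0.07  0.19] [ 0.55 -0.1   0.19] [ 0.54 -0.13  0.2 ] [ 0.53 -0.16  0.21] [ 0.52 -0.18  0.21] [ 0.51 -0.21  0.22] [ 0.49 -0.23  0.23] [ 0.48 -0.25  0.24] [ 0.47 -0.26  0.26]
```

Emit:
move_arm(
  targets=[
    [[0.3,-49,-9,-33,1,-1,0],[0.6,-98,-21,-67,2,-2,-1],[0.9,-125,-38,-56,3,-2,-1],[1,-151,-58,-46,5,-2,-1],[1,-175,-81,-38,6,-2,-1],[1,-197,-107,-30,8,-2,-2],[1,-215,-136,-25,10,-1,-2],[1,-231,-166,-20,12,0,-2],[1,-244,-197,-18,13,2,-2],[1,-254,-230,-17,15,4,-2]],
  ],
)

```text
clock: 13.52
tool_pos: [0.5545, -0.0139, 0.2784]
eef_rot: [0.098, 0.971, -0.149, 0.158]
contact_force: [0.3, 0.8, -0.5]
opening: 1.003
finger_force: 0.0
```

```bash
python3 - <<'E'
from k import *
s=r.get_state();q=s['q'];print(s['clock'],s['tool_pos'],q.round(2))
t=ik(GP+[0.0,0,.12],Gr(-7.5),[q,np.array([.9,.84,-.81,1.91,.87,.79,1.03])]);print(t)
print(delta(GP+[0,0,.12],Gr(-7.5)).tolist())
# view of rig from here
W=r.camera_info("wrist");im=r.snapshot("wrist");cv2.imwrite("pics/w3.png",im[...,::-1]);np.savez("w3.npz",**W)
E
```

```text
13.525 [ 0.55447807 -0.01394295  0.27839156] [-0.32  0.48  0.04  2.01  0.73  0.59  0.49]
[array([ 0.55109469,  0.54587049, -0.19325122,  1.81064636,  0.13967811,
        0.79826936,  1.72745705]), array([ 0.94580545,  0.6667971 , -0.87988914,  1.79082267,  0.61077107,
        0.98108835,  1.25449084])]
[53.1, -250.4, 73.1, -16.0, 19.3, -3.9]
```

Emit:
move_arm(
  targets=[
    [[1,10,-50,14,-3,4,-1],[1,21,-100,29,-6,8,-2],[1,32,-150,44,-10,12,-2],[1,42,-200,58,-13,16,-3],[1,53,-250,73,-16,19,-4],[1,53,-250,73,-16,19,-4],[1,53,-250,73,-16,19,-4]],
  ],
)

```text
clock: 14.45
tool_pos: [0.4666, -0.2609, 0.2576]
eef_rot: [0.063, 0.998, 0.002, 0.003]
contact_force: [0.0, 0.9, -0.2]
opening: 1.003
finger_force: 0.0
```

```bash
python3 - <<'E'
from k import *
s=r.get_state();q=s['q'];print(s['clock'],s['tool_pos'],q.round(2))
W=r.camera_info("wrist");im=r.snapshot("wrist");cv2.imwrite("pics/w4.png",im[...,::-1]);np.savez("w4.npz",**W)
print("pin,rim px",proj(W,[GP-[0,0,.029],GP+[0,0,.019]]))
print(delta(GP,Gr(-7.5)))
a=proj(W,[GP]).astype(int)[0];print(a)
o=np.zeros((600,800,3),np.uint8);c=im[max(a[1]-100,0):a[1]+100,max(a[0]-133,0):a[0]+133]
print(max(a[0]-133,0),max(a[1]-100,0),c.shape)
c=cv2.resize(c,None,fx=3,fy=3,interpolation=cv2.INTER_CUBIC)[...,::-1];cv2.imwrite("pics/c4.png",c[:600,:800])
E
```

```text
14.45 [ 0.46663476 -0.26090191  0.25762094] [ 0.66  0.56 -0.37  1.81  0.26  0.81  1.61]
pin,rim px [[309.59491244 187.01285697]
 [309.18580546 202.53972661]]
[  1.6  -5.5 119.    0.3   0.4   0.5]
[309 195]
176 95 (200, 266, 3)
```

View pics/c4.png

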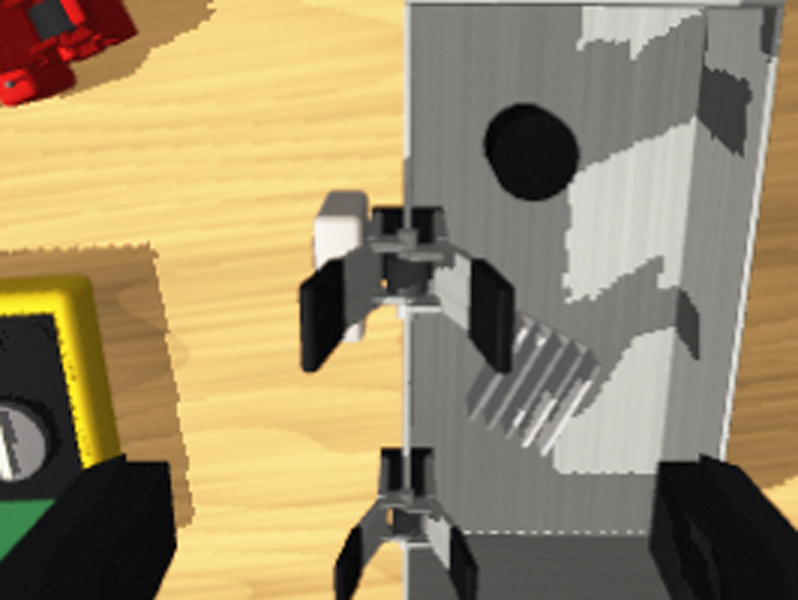

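The crop shows the clip's handles clearly: outer top edges at crop x≈302 and 513, y 290 to 370. The rim is at x≈408.

```bash
python3 - <<'E'
from k import *
np.set_printoptions(precision=4,suppress=True)
W=dict(np.load("w4.npz"));c=lambda x,y:[176+x/3,95+y/3]
h=onz(W,[c(302,290),c(302,370),c(513,292),c(513,370)],.167);print(h,h.mean(0))
print(np.linalg.norm(h[0]-h[1]),np.linalg.norm(h[:2].mean(0)-h[2:].mean(0)))
rm=onz(W,[c(407,10),c(407.5,200),c(407.5,440)],.08);print(rm,np.degrees(np.arctan2(rm[2,1]-rm[0,1],rm[2,0]-rm[0,0])))
d=h[:2].mean(0)-h[2:].mean(0);print("yaw handles",np.degrees(np.arctan2(d[0],-d[1])))
print("box",onz(W,[c(315,255),c(362,255)],.12))
g=h.mean(0);g[2]=.139;print(delta(g,Gr(-7.4)))
W=dict(np.load("w3.npz"))
E
```

```text
[[ 0.4502 -0.289   0.167 ]
 [ 0.4734 -0.2929  0.167 ]
 [ 0.4581 -0.2319  0.167 ]
 [ 0.481  -0.234   0.167 ]] [ 0.4657 -0.2619  0.167 ]
0.023539082314966854 0.058502355889648826
[[ 0.3819 -0.2514  0.08  ]
 [ 0.4466 -0.2595  0.08  ]
 [ 0.5418 -0.2718  0.08  ]] -7.2845426147350185
yaw handles -7.621413331812072
box [[ 0.4526 -0.2904  0.12  ]
 [ 0.4545 -0.2753  0.12  ]]
[  2.2  -3.2 119.    0.3   0.4   0.4]
```

Emit:
move_arm(
  targets=[
    [[1,2,-2.5,50,0.3,0.4,0.4],[1,2,-2.5,95,0.3,0.4,0.4],[1,2,-2.5,119,0.3,0.4,0.4],[1,2,-2.5,119,0.3,0.4,0.4],[0.3,2,-2.5,119,0.3,0.4,0.4],[0.3,2,-2.5,119,0.3,0.4,0.4],[0.3,2,-2.5,119,0.3,0.4,0.4],[0.3,2,-2.5,119,0.3,0.4,0.4]],
  ],
  newtons=35,
)

```text
clock: 15.5
tool_pos: [0.4665, -0.2624, 0.1399]
eef_rot: [0.065, 0.998, -0.001, 0.001]
contact_force: [0.1, -0.4, -0.4]
opening: 0.57
finger_force: 11.1
```

```bash
python3 - <<'E'
from k import *
s=r.get_state();print(s['clock'],s['tool_pos'],s['q'].round(2),s['opening'],s['opening']*88,s['finger_force'],s['contact_force'])
E
```

```text
15.5 [ 0.46645944 -0.26237935  0.13985861] [ 0.59  0.73 -0.27  1.93  0.37  0.53  1.51] 0.569506143384552 50.11654061784057 11.143890557850682 [ 0.1220796  -0.4152456  -0.43247325]
```

Emit:
move_arm(
  targets=[
    [[0.2,0,0,0,0,0,0],[0.2,0,0,0,0,0,0],[0.2,0,0,0,0,0,0],[0.2,0,0,0,0,0,0],[0.2,0,0,0,0,0,0]],
  ],
  newtons=35,
)

```text
clock: 16.12
tool_pos: [0.4664, -0.2622, 0.1394]
eef_rot: [0.065, 0.998, -0.001, 0.001]
contact_force: [0.2, -0.2, -1.6]
opening: 0.404
finger_force: 35.0
```

Emit:
move_arm(
  targets=[
    [[0.2,0,0,-20,0,0,0],[0.2,0,0,-50,0,0,0],[0.2,0,0,-90,0,0,0],[0.2,0,0,-130,0,0,0],[0.2,0,0,-165,0,0,0],[0.2,0,0,-165,0,0,0]],
  ],
)

```text
clock: 16.88
tool_pos: [0.4676, -0.2624, 0.3069]
eef_rot: [0.065, 0.998, -0.002, 0.003]
contact_force: [0.2, 0.3, -1.6]
opening: 0.401
finger_force: 35.0
```

```bash
python3 - <<'E'
from k import *
s=r.get_state();q=s['q'];print(s['clock'],s['tool_pos'],q.round(2),s['opening'],s['finger_force'],s['contact_force'])
W=r.camera_info("wrist");im=r.snapshot("wrist")[...,::-1];np.savez("w5.npz",**W);cv2.imwrite("pics/w5.png",im)
a=cv2.resize(im[120:400,160:480],(400,350))
w3=cv2.imread("pics/w3.png")
cv2.imwrite("pics/c5.png",np.vstack([np.hstack([a,np.zeros((350,400,3),np.uint8)]),np.zeros((250,800,3),np.uint8)]))
o=cv2.imread("pics/c5.png");o[:250,400:]=cv2.resize(w3,(400,250));o[350:600,:400]=cv2.resize(r.snapshot("top")[100:250,200:440][...,::-1],(400,250));
cv2.imwrite("pics/c5.png",o)
t=ik(dk(.015,-.012,.20),toolR(0)@F,[q,np.array([-.34,.62,-.63,2.22,1.53,.79,-.79]),np.array([-.6,.5,-.1,2.1,1.3,.5,-.4])])
for x in t: print(x.round(2))
E
```

```text
16.875 [ 0.46759784 -0.26239459  0.30689734] [ 0.67  0.5  -0.39  1.74  0.23  0.93  1.63] 0.400795044936391 34.99977758154273 [ 0.18640988  0.32535053 -1.63050175]
[-1.14  0.44  0.46  2.24  0.91  0.28 -0.2 ]
[-0.36  0.46 -0.68  2.2   1.27  0.79 -0.6 ]
[-0.71  0.4  -0.17  2.22  1.19  0.55 -0.51]
```

View pics/c5.png

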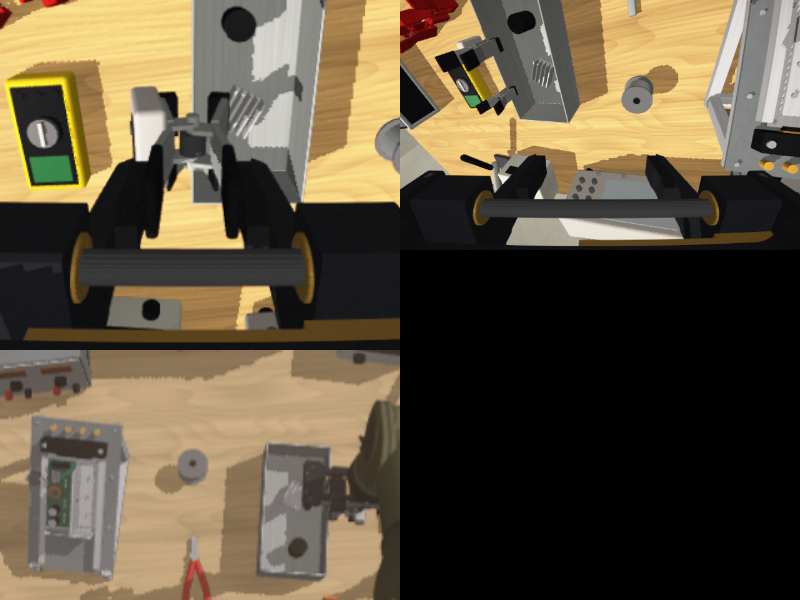

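The clip is held between the fingers with the white box on its outer side, and it is clear of the tray. The clamp is still on the rim and the rig is in plain view, with the carriage up at the docking block. Now I'll plan the transfer.

```bash
python3 - <<'E'
from k import *
np.set_printoptions(precision=4,suppress=True)
# slide travel from the green board, top view before/after (board about z=.02 over the deck)
T=r.camera_info("top")
b=cv2.imread("pics/top0.png");a=r.snapshot("top")[...,::-1]
for im in (b,a):
    hsv=cv2.cvtColor(np.ascontiguousarray(im),cv2.COLOR_BGR2HSV);m=cv2.inRange(hsv,(40,70,30),(90,255,200));m[:,:200]=0;m[:,300:]=0;m[:140]=0;m[250:]=0
    y,x=np.nonzero(m); print(len(x),[(onpl(T,[[np.percentile(x,50),np.percentile(y,v)]],.02,DC,DR)-DC)@DR for v in (2,50,98)])
q=r.get_state()['q']
t=ik(dk(.015,-.012,.21),toolR(0)@F,[np.array([-.71,.40,-.17,2.22,1.19,.55,-.51])])[0]
Q=[q+(t-q)*k/20 for k in range(1,21)]
show(Q[:10],q);show(Q[10:],Q[9])
for x in Q:
    p,R=fk(x,KP);print((p+R[:,2]*.082).round(2),end=' ')
E
```

```text
Traceback (most recent call last):
IndexError: index 0 is out of bounds for axis 0 with size 0
```

```bash
python3 - <<'E'
from k import *
np.set_printoptions(precision=4,suppress=True)
T=r.camera_info("top")
b=cv2.imread("pics/top0.png");a=r.snapshot("top")[...,::-1];cv2.imwrite("pics/top5.png",a)
for im in (b,a):
    i=im.astype(int);m=(i[...,1]>i[...,2]+10)&(i[...,1]>i[...,0]+3);m[:,:200]=0;m[:,300:]=0;m[:140]=0;m[250:]=0
    y,x=np.nonzero(m);print(len(x))
    if len(x): print([((onpl(T,[[np.percentile(x,50),np.percentile(y,v)]],.02,DC,DR)-DC)@DR)[0,:2] for v in (2,50,98)])
q=r.get_state()['q']
t=ik(dk(.015,-.012,.21),toolR(0)@F,[np.array([-.71,.40,-.17,2.22,1.19,.55,-.51])])[0]
Q=[q+(t-q)*k/20 for k in range(1,21)]
show(Q[:10],q);show(Q[10:],Q[9])
for x in Q:
    p,R=fk(x,KP);print((p+R[:,2]*.082).round(2),end=' ')
E
```

```text
99
[array([0.0352, 0.0141]), array([-0.001 ,  0.0126]), array([-0.0788,  0.0094])]
215
[array([0.0799, 0.0191]), array([0.0185, 0.0166]), array([-0.0448,  0.014 ])]
[-5, 21, 3, 2, 0, 1] deck [ 0.106 -0.472  0.167] step 21 2 q [ 0.6   0.5  -0.38  1.77  0.28  0.91  1.52]
[-10, 41, 6, 5, 0, 1] deck [ 0.108 -0.451  0.163] step 21 2 q [ 0.53  0.49 -0.37  1.8   0.32  0.9   1.42]
[-15, 63, 8, 7, -1, 2] deck [ 0.11  -0.43   0.159] step 21 2 q [ 0.46  0.49 -0.36  1.82  0.37  0.88  1.31]
[-19, 84, 10, 9, -2, 3] deck [ 0.112 -0.408  0.156] step 22 2 q [ 0.39  0.48 -0.34  1.84  0.41  0.86  1.21]
[-23, 107, 11, 10, -3, 3] deck [ 0.113 -0.385  0.154] step 22 2 q [ 0.32  0.48 -0.33  1.87  0.46  0.84  1.1 ]
[-25, 130, 12, 12, -5, 3] deck [ 0.115 -0.363  0.152] step 23 2 q [ 0.26  0.47 -0.32  1.89  0.5   0.82  1.  ]
[-28, 153, 12, 13, -7, 4] deck [ 0.115 -0.339  0.151] step 23 2 q [ 0.19  0.46 -0.31  1.91  0.55  0.8   0.89]
[-29, 177, 13, 14, -9, 4] deck [ 0.115 -0.315  0.151] step 24 2 q [ 0.12  0.46 -0.3   1.94  0.6   0.79  0.79]
[-29, 202, 13, 14, -11, 4] deck [ 0.114 -0.29   0.151] step 24 2 q [ 
[... 930 characters left out ...]
0, -10, -15, 2] deck [ 0.048 -0.059  0.192] step 29 2 q [-0.57  0.4  -0.2   2.17  1.05  0.6  -0.26]
[91, 217, -80, -12, -16, 2] deck [ 0.032 -0.035  0.2  ] step 29 2 q [-0.64  0.39 -0.19  2.19  1.1   0.59 -0.36]
[110, 238, -90, -14, -16, 2] deck [ 0.015 -0.012  0.21 ] step 30 2 q [-0.71  0.38 -0.18  2.21  1.14  0.57 -0.47]
[ 0.47 -0.25  0.22] [ 0.48 -0.23  0.22] [ 0.49 -0.21  0.21] [ 0.5  -0.19  0.21] [ 0.5  -0.17  0.21] [ 0.51 -0.15  0.21] [ 0.52 -0.13  0.21] [ 0.53 -0.11  0.21] [ 0.53 -0.09  0.21] [ 0.54 -0.06  0.21] [ 0.54 -0.04  0.21] [ 0.54 -0.01  0.21] [0.54 0.02 0.22] [0.54 0.04 0.22] [0.54 0.07 0.22] [0.54 0.1  0.22] [0.53 0.13 0.22] [0.52 0.16 0.22] [0.51 0.19 0.22] [0.49 0.22 0.22]
```

Emit:
move_arm(
  targets=[
    [[0.2,-5,21,3,2,0,1],[0.2,-10,41,6,5,0,1],[0.2,-15,63,8,7,-1,2],[0.2,-19,84,10,9,-2,3],[0.2,-23,107,11,10,-3,3],[0.2,-25,130,12,12,-5,3],[0.2,-28,153,12,13,-7,4],[0.2,-29,177,13,14,-9,4],[0.2,-29,202,13,14,-11,4],[0.2,-28,227,13,15,-13,4]],
  ],
)

```text
clock: 18.32
tool_pos: [0.5227, -0.04, 0.2898]
eef_rot: [0.099, 0.98, -0.139, 0.104]
contact_force: [0.2, 0.3, -0.5]
opening: 0.403
finger_force: 35.0
```

Emit:
move_arm(
  targets=[
    [[0.2,3,25,-7,0,-2,0],[0.2,8,49,-15,-1,-4,1],[0.2,15,74,-24,-1,-7,1],[0.2,23,99,-32,-3,-9,1],[0.2,33,124,-41,-4,-10,1],[0.2,44,148,-51,-6,-12,2],[0.2,58,172,-60,-8,-14,2],[0.2,73,195,-70,-10,-15,2],[0.2,91,217,-80,-12,-16,2],[0.2,110,238,-90,-14,-16,2]],
  ],
)

```text
clock: 19.58
tool_pos: [0.4533, 0.2288, 0.2892]
eef_rot: [0.081, 0.964, -0.029, 0.252]
contact_force: [0.1, -0.3, -1.9]
opening: 0.404
finger_force: 35.0
```

```bash
python3 - <<'E'
from k import *
s=r.get_state();print(s['clock'],s['q'].round(2),((s['tool_pos']-DC)@DR).round(4),s['opening'],s['finger_force'])
for d in [(.015,-.012,.21),(.015,-.012,.17)]: print(delta(dk(*d),toolR(0)@F).tolist())
for g in (None,1):
  print([x.round(2) for x in ik(dk(.015,-.012,.12),toolR(0)@F,[s['q']],.01)])
E
```

```text
19.575 [-0.81  0.39 -0.04  2.21  1.08  0.52 -0.39] [ 0.013  -0.0121  0.2086] 0.4037557897715033 34.99877801164985
[-1.9, 0.1, -1.5, -0.7, -0.6, 0.5]
[-2.3, 0.6, 38.5, -0.7, -0.6, 0.5]
[]
[]
```

Emit:
move_arm(
  targets=[
    [[0.2,-2,0,10,-0.7,-0.6,0.5],[0.2,-2,0.6,30,-0.7,-0.6,0.5],[0.2,-2.3,0.6,38,-0.7,-0.6,0.5],[0.2,-2.3,0.6,38,-0.7,-0.6,0.5]],
  ],
)

```text
clock: 20.08
tool_pos: [0.4746, 0.2242, 0.2572]
eef_rot: [0.084, 0.962, -0.023, 0.258]
contact_force: [0.1, -0.7, -1.9]
opening: 0.403
finger_force: 35.0
```

```bash
python3 - <<'E'
from k import *
s=r.get_state();print(s['clock'],s['q'].round(2),((s['tool_pos']-DC)@DR).round(4),s['opening'],s['finger_force'])
print(delta(dk(.015,-.012,.17),toolR(0)@F).tolist(),delta(dk(.015,-.012,.12),toolR(0)@F).tolist())
W=r.camera_info("wrist");im=r.snapshot("wrist")[...,::-1];np.savez("w6.npz",**W);cv2.imwrite("pics/w6.png",im)
sd=r.snapshot("side")[...,::-1];cv2.imwrite("pics/s6.png",sd);tp=r.snapshot("top")[...,::-1];cv2.imwrite("pics/t6.png",tp)
o=np.zeros((600,800,3),np.uint8)
o[:350,:560]=cv2.resize(im,(560,350));o[:350,560:]=cv2.resize(im[120:308,220:349],(240,350))
o[350:,:333]=cv2.resize(sd[80:205,230:397],(333,250));o[350:,400:733]=cv2.resize(tp[125:250,180:347],(333,250))
cv2.imwrite("pics/c6.png",o)
for x in (-.06,0,.06): print(proj(W,dk(.015+x,-.012,.068)),proj(r.camera_info("side"),dk(.015+x,-.012,.068)))
E
```

```text
20.075 [-0.81  0.46  0.03  2.23  1.29  0.43 -0.59] [ 0.0159 -0.013   0.1699] 0.4030631701811322 34.9998254631646
[0.9, 1.0, -0.1, -0.1, 0.0, -0.0] [0.9, 1.0, 49.9, -0.1, 0.0, -0.0]
[[315.13976272 130.83871308]] [[292.3130557  144.62877945]]
[[315.0405767  201.61164753]] [[309.52596064 136.04694032]]
[[314.94822192 262.6297848 ]] [[327.16981175 127.26231798]]
```

View pics/c6.png

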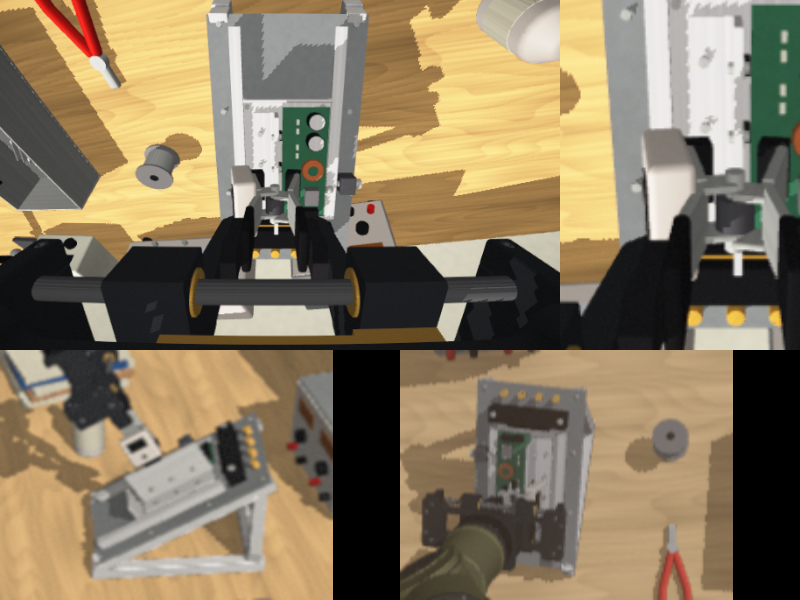

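The wrist view shows the clip, box on the left, straddling the line of the plate. The plate's rear end shows below the jaws at enlarged crop (738,260). I'll check the plate's ends from pixel profiles.

```bash
python3 - <<'E'
from k import *
S=r.camera_info("side");W=dict(np.load("w6.npz"))
s=cv2.imread("pics/t6.png")
for nm,ci,f,z in (("side",S,"pics/s6.png",.055),("side0 arm away",S,"pics/side0.png",.055),("wrist",W,"pics/w6.png",.068),("side-z70..",S,"pics/s6.png",None)):
    im=cv2.cvtColor(cv2.imread(f),cv2.COLOR_BGR2GRAY).astype(np.float32)
    if z is None:
        for x in (-.03,.05):
            zz=np.arange(.04,.09,.004);p=proj(ci,[dk(.015+x,-.012,a) for a in zz]).astype(np.float32)
            print("z prof",x,[(int(a*1e3),int(v)) for a,v in zip(zz,cv2.remap(im,p[:,0],p[:,1],1).ravel())])
        continue
    xs=np.arange(-.16 if '0' in nm else -.09,.1,.004)
    p=proj(ci,[dk(.015+x,-.012,z) for x in xs]).astype(np.float32)
    v=cv2.remap(im,p[:,0],p[:,1],1).ravel()
    print(nm,[(int(round(x*1e3)),int(a)) for x,a in zip(xs,v)])
im=cv2.cvtColor(cv2.imread("pics/w6.png"),cv2.COLOR_BGR2GRAY)
for y in (140,150,160,262,266,270): print(y,list(im[y,302:330]))
print(im[250:285,316])
E
```

```text
side [(-90, 111), (-86, 113), (-82, 112), (-78, 112), (-74, 111), (-70, 113), (-66, 115), (-62, 115), (-58, 149), (-54, 181), (-50, 182), (-46, 183), (-42, 182), (-38, 181), (-34, 181), (-30, 182), (-26, 182), (-22, 182), (-18, 183), (-14, 182), (-10, 183), (-6, 183), (-2, 182), (2, 183), (6, 182), (10, 182), (14, 184), (18, 182), (22, 184), (26, 184), (30, 184), (34, 184), (38, 184), (42, 184), (46, 184), (50, 184), (54, 185), (58, 184), (62, 154), (66, 75), (70, 25), (74, 28), (78, 54), (82, 85), (86, 110), (90, 95), (94, 54), (98, 30)]
side0 arm away [(-160, 151), (-156, 115), (-152, 106), (-148, 106), (-144, 106), (-140, 108), (-136, 105), (-132, 107), (-128, 104), (-124, 88), (-120, 83), (-116, 90), (-112, 110), (-108, 151), (-104, 180), (-100, 182), (-96, 179), (-92, 179), (-88, 178), (-84, 180), (-80, 180), (-76, 180), (-72, 178), (-68, 182), (-64, 180), (-60, 178), (-56, 178), (-52, 179), (-48, 179), (-44, 179), (-40, 179), (-36, 179), (-32, 180), (-28, 180), (-24, 180), (-20, 178), (-16, 179), (-12, 181), (-8, 180), (-4, 181), (0, 181), (4, 182), (8, 181), (12, 152), (16, 81
[... 2961 characters left out ...]
8(62), np.uint8(26), np.uint8(27), np.uint8(24), np.uint8(24), np.uint8(25), np.uint8(24), np.uint8(25), np.uint8(24), np.uint8(25), np.uint8(26), np.uint8(26)]
270 [np.uint8(25), np.uint8(26), np.uint8(24), np.uint8(25), np.uint8(23), np.uint8(26), np.uint8(28), np.uint8(26), np.uint8(26), np.uint8(24), np.uint8(26), np.uint8(26), np.uint8(25), np.uint8(25), np.uint8(27), np.uint8(25), np.uint8(27), np.uint8(25), np.uint8(24), np.uint8(25), np.uint8(27), np.uint8(25), np.uint8(25), np.uint8(27), np.uint8(25), np.uint8(25), np.uint8(25), np.uint8(26)]
[127 175 210 223 165 165 229 233 233 232 232 232 233 232 233 233 233 232
  92  28  27  26  25  25  26  25  26  24  24  26  26  26  24  30  80]
```

Emit:
move_arm(
  targets=[
    [[0.2,-1.6,1,8,0,0,0],[0.2,-1.6,1,16,0,0,0],[0.2,-1.6,1,24,0,0,0],[0.2,-1.6,1,32,0,0,0],[0.2,-1.6,1,38,0,0,0]],
  ],
)

```text
clock: 20.85
tool_pos: [0.4959, 0.2222, 0.2262]
eef_rot: [0.085, 0.962, -0.022, 0.259]
contact_force: [-0.1, -0.6, -1.5]
opening: 0.402
finger_force: 35.0
```

```bash
python3 - <<'E'
from k import *
s=r.get_state();print(s['clock'],s['q'].round(2),((s['tool_pos']-DC)@DR).round(4),s['opening'],s['contact_force']@DR)
print(delta(dk(.0175,-.012,.121),toolR(0)@F).tolist())
E
```

```text
20.85 [-0.79  0.54  0.06  2.23  1.5   0.38 -0.78] [ 0.0189 -0.0113  0.1325] 0.40240013469798724 [-0.7074972  -0.65044325 -1.3269966 ]
[1.4, -0.7, 11.5, 0.0, 0.1, -0.1]
```

Emit:
move_arm(
  targets=[
    [[0.2,1.2,-0.7,6,0,0,0],[0.2,1.2,-0.7,11.5,0,0,0],[0.2,1.2,-0.7,11.5,0,0,0],[0.2,1.2,-0.7,11.5,0,0,0]],
  ],
)

```text
clock: 21.35
tool_pos: [0.5002, 0.2207, 0.2162]
eef_rot: [0.085, 0.962, -0.022, 0.259]
contact_force: [-0.3, -0.7, -1.1]
opening: 0.398
finger_force: 35.0
```

```bash
python3 - <<'E'
from k import *
s=r.get_state();print(s['clock'],s['q'].round(2),((s['tool_pos']-DC)@DR).round(4),s['opening'],s['contact_force']@DR,s['finger_force'])
print(delta(dk(.0175,-.012,.121),toolR(0)@F).tolist())
E
```

```text
21.35 [-0.78  0.57  0.06  2.24  1.58  0.38 -0.85] [ 0.0177 -0.0119  0.1215] 0.39796823647895113 [-0.71641274 -0.79094715 -0.88668987] 34.999765001703054
[0.2, -0.1, 0.5, 0.1, 0.2, -0.1]
```

Emit:
move_arm(
  targets=[
    [[0.5,0,0,0,0,0,0],[0.6,0,0,0,0,0,0],[0.7,0,0,0,0,0,0],[0.8,0,0,0,0,0,0],[0.95,0,0,0,0,0,0],[0.95,0,0,0,0,0,0],[0.95,0,0,0,0,0,0],[0.95,0,0,0,0,0,0]],
  ],
)

```text
clock: 22.35
tool_pos: [0.5002, 0.2207, 0.2161]
eef_rot: [0.085, 0.962, -0.022, 0.259]
contact_force: [0.1, 0.1, -0.7]
opening: 0.952
finger_force: 0.0
```

```bash
python3 - <<'E'
from k import *
s=r.get_state();print(s['clock'],((s['tool_pos']-DC)@DR).round(4),s['opening'],s['contact_force']@DR,s['finger_force'])
E
```

```text
22.35 [ 0.0177 -0.012   0.1215] 0.9520690343416635 [-0.28955679  0.07996646 -0.59720529] 0.0
```

Released with no load on the fingers. I'll retreat straight out along the tool axis and then check.

Emit:
move_arm(
  targets=[
    [[1,0,0,-15,0,0,0],[1,0,0,-35,0,0,0],[1,0,0,-60,0,0,0],[1,0,0,-95,0,0,0],[1,0,0,-120,0,0,0],[1,0,0,-120,0,0,0],[1,0,0,-120,0,0,0]],
  ],
)

```text
clock: 23.22
tool_pos: [0.4409, 0.2306, 0.3193]
eef_rot: [0.085, 0.962, -0.022, 0.259]
contact_force: [-0.3, 0.4, 0.2]
opening: 1.004
finger_force: 0.0
```

```bash
python3 - <<'E'
from k import *
np.set_printoptions(precision=4,suppress=True)
s=r.get_state();print(s['clock'],((s['tool_pos']-DC)@DR).round(4))
W=r.camera_info("wrist");im=r.snapshot("wrist")[...,::-1];cv2.imwrite("pics/w7.png",im)
S=r.camera_info("side");sd=r.snapshot("side")[...,::-1];cv2.imwrite("pics/s7.png",sd)
# side: white box should be brighter; expected box face centre: pin at z .092, box centre z -13, y -.042
e=proj(S,[dk(.0175+a,-.042,.0915+b) for a,b in ((-.022,.01),(.022,.01),(.022,-.036),(-.022,-.036))]);print("box expected",e)
d=cv2.absdiff(sd,cv2.imread("pics/s6.png"))
i=sd[90:200,270:370].astype(int);m=((i[...,2]>185)&(abs(i[...,2]-i[...,0])<45)).astype(np.uint8)
for c in cv2.findContours(m,0,2)[0]:
    if cv2.contourArea(c)>20:
        b=cv2.boxPoints(cv2.minAreaRect(c))+[270,90];print(cv2.contourArea(c),b)
# wrist: handle pads (dark) near expected
ex=proj(W,[dk(.0175+a,-.012+b,.0915+.055) for a,b in ((0,-.029),(0,.029))]);print("handles expected",ex)
g=cv2.cvtColor(im,cv2.COLOR_BGR2GRAY)
y=int(ex[0,1]);print(y,g[y,int(ex[0,0])-25:int(ex[1,0])+25:2]); 
E
```

```text
23.225 [ 0.0173 -0.0125  0.2408]
box expected [[298.6363 137.8129]
 [311.7653 131.2358]
 [319.5766 141.6873]
 [306.6438 148.0344]]
71.0 [[280.3891 175.7104]
 [340.6131 147.1833]
 [341.6923 149.4615]
 [281.4683 177.9887]]
608.5 [[275.0329 189.7847]
 [367.0037 146.865 ]
 [382.2555 179.5474]
 [290.2847 222.4672]]
223.0 [[299.3793 136.5517]
 [328.9483 123.8793]
 [335.4138 138.9655]
 [305.8448 151.6379]]
189.0 [[270. 105.]
 [281. 105.]
 [281. 132.]
 [270. 132.]]
29.5 [[280.5059  96.7765]
 [293.      94.    ]
 [293.7294  97.2824]
 [281.2353 100.0588]]
handles expected [[280.03   205.4841]
 [348.7679 205.3638]]
205 [214 213 205 146 147 146 147 146 143 147 145 191 213  36  28  14  11  11
  11  10 221 217 157 213 232 233 232 228 214 224 229 129  88  71  69  69
  80 101 102 103  21  21  20  23  24  26  20  88 125 127  67  70  68 149
 173 191 234 232 107]
```

```bash
python3 -c "
from plant import r
print(r.finish_job())"
```

```text
the job is handed in; nothing more can be done
None
```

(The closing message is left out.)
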